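# Rake the desiccant blocks into an even layer

## Robot

A 6-joint arm with a two-finger parallel gripper is mounted at the origin on the work surface. World frame = base frame: x ahead of the robot, y to its left, z up, the work surface at z = 0. Lengths are in mm, angles in degrees, forces in N, time in s.
With the tool pointing down it reaches from about 300 to 850 mm from the base axis. Payload 4.2 kg.
Tool frame: the origin (TCP) lies on the front face of the gripper's body, between the roots of the fingers; the fingertips stand 78 mm ahead of it and the grasp point (between the pads) lies 60 mm ahead of it; x points along the fingers, y is the direction in which the jaws open and shut, and the axes are right-handed (so a half turn about x gives the same grasp; the last joint's range is limited). The gripper opens to 91 mm and grips with 3 to 60 N. Pads are 32 mm wide; open, the fingers measure 118 mm over their backs; the gripper's body (76 mm by 178 mm) begins 60 mm behind the grasp point.
Start: joints at [-77.292, 18.312, 89.639, -0, 72.044, -1.146], TCP at [137.685, -558.281, 292.276] pointing down, gripper open.
Joint ranges: [-177.97, 177.97], [-48.28, 115.42], [12.27, 149.76], [-77.06, 257.06], [2.81, 150.46], [-146.56, 146.56]. Speed limits (degrees/s): [147.25, 147.25, 180, 180, 180, 180].

## Interface

Orientations are given as [roll, pitch, yaw] about the fixed x, y, z axes, in that order (R = Rz(yaw) Ry(pitch) Rx(roll)).
In Python, from workcell import status, viewer, env gives the robot as it stands. The module is installed in compiled form; this text tells all that it offers.
- The arm moves only by the tool move_arm, never from a script. Its argument "moves" is a list of rows, each a list of 3 entries, a list of its own where there are three numbers: the shift along the tool's x, y, z in cm, then the turn about the tool's x in rad, then the gripper's target within -1 to 1 (fully open at 1, half-way at 0, shut at -1). A call has 1 to 20 rows; each row is the pose to reach, as a shift and turn from the pose commanded when the call began, along the tool's axes at that moment; what a row does not reach only later rows make up. A row lasts 1/8 s, in which the tool goes at most 62.5 mm and 10.7 degrees, less where a joint would pass 70% of its speed; a pose out of reach is approached as far as the arm can. A call with a gripper value outside its range is refused whole. The fingers move at their own pace and stop on an object; "force" is the grip in N (left out, the last holds). Time passes only in rows, so rows that repeat a pose let the fingers close. It gives the time, the measured TCP pose, the force and the opening at its end, in the units of the state.
- status.state(): the state, without advancing time (a new reading comes with each control period).
- viewer.grab_frame(name): name is "scene" or "side" or "wrist"; returns the picture (480x640x3 uint8, red, green, blue); there is no depth.
- viewer.get_calibration(name): a dict with "camera_matrix" (3x3 intrinsics, pixels), "eye" and "rotation" of the camera in the world. Camera axes: x right, y down, z forward; pixel columns grow to the right and rows downward; lengths in mm; the calibration is good to about 2 mm. A picture is of the moment at which its call begins: read the wrist's pose just before it. get_calibration takes no time and is no camera call; for the wrist camera it gives the pose at the moment of the call.
- env.job_done(): hands the job in, once; it reports no verdict.
The state is a dict: "time_s": time; "qpos": joint angles; "qvel": joint speeds; "effort": joint torques, N m; "ee_pos": TCP position; "ee_rot": TCP orientation; "force": force on the tool from outside, world axes, zero at the start; "torque": the same for the moment, N m; "gripper_width": finger opening in mm.
Only numpy, scipy, OpenCV 4.12 (cv2) and the standard library are available. Lean on these libraries where they do the work, as an engineer would, in place of code of your own. Each camera call takes 0.05 s, during which the arm holds its last target.

## Task

Take the little rake from its stand and rake the heap of clay desiccant blocks out along the framed bed, working from the heaped end right into the far third with the tine tips kept in light, gentle contact with the bed plate, which does not lie level, until the blocks lie in a single layer with at least two in each third of its length. Touch the blocks only with the rake, leave the other things on the desk where they are, and finally set the rake back upright in its stand and let go.

Things in the scene. Friction and masses are not known exactly. Their poses are not given: they have to be found in the camera images.
- tray: Fixed rectangular aluminium frame standing on a round steel bed plate: frame 152 x 272 mm outside, rim 38 mm above the desk, inside 140 x 260 mm. Origin: under its centre at desk height; y axis along its length, z up. The blocks are heaped at its -y end; the far end is +y. Studs on the long rims at y = -43.3 and +43.3 mm mark the thirds of its length.
- bed: The fixed round steel bed plate under the frame, 320 mm across, flat. Origin: at desk height under its centre, which is the frame's centre. Its top is 16 mm above the desk at the centre. It is up to 0.024 rad out of level in an unmeasured direction (up to 3 mm up or down at the frame's ends; its measured axes stay level). Rigid: each mm too low presses with some 5 to 20 N more.
- rake: Loose hand rake, 0.10 to 0.16 kg, upright in its stand. Origin: middle of the tine tips (lowest point, the working edge); z up the handle, x along the head, y the stroke direction. Both faces alike. Head: 4 steel tines 21 mm long, 10 mm thick (y), 45 mm wide over all (x), under a bar 14 mm thick (21 to 34 mm up); wooden handle from 34 to 115 mm up, 24 (x) by 18 mm (y).
- rake_grip (a point): Middle of the rake's handle, 90 mm above the tine tips: grip it here, across the 18 mm (rake y).
- dock: Fixed black stand for the rake with a slot that is open on top. Origin: centre of its underside. Slot: 57 mm (stand's x) by 20 mm (y), floor 6 mm and rim 40 mm above the desk. With the rake in it the rake's x lies along the stand's x (either way round) and the tine tips rest on the slot's floor.
- block0: Loose clay desiccant block, 22 x 22 x 16 mm, 15 g. Origin: its centre; z along the 16 mm. Starts on the bed plate near the frame's -y end.
- block1: Loose clay desiccant block, 22 x 22 x 16 mm, 15 g. Origin: its centre; z along the 16 mm. Starts on the bed plate near the frame's -y end.
- block2: Loose clay desiccant block, 22 x 22 x 16 mm, 15 g. Origin: its centre; z along the 16 mm. Starts on the bed plate near the frame's -y end.
- block3: Loose clay desiccant block, 22 x 22 x 16 mm, 15 g. Origin: its centre; z along the 16 mm. Starts on the bed plate near the frame's -y end.
- block4: Loose clay desiccant block, 22 x 22 x 16 mm, 15 g. Origin: its centre; z along the 16 mm. Starts on the bed plate near the frame's -y end.
- block5: Loose clay desiccant block, 22 x 22 x 16 mm, 15 g. Origin: its centre; z along the 16 mm. Starts on the bed plate near the frame's -y end.
- block6: Loose clay desiccant block, 22 x 22 x 16 mm, 15 g. Origin: its centre; z along the 16 mm. Starts on top of the heap.
- block7: Loose clay desiccant block, 22 x 22 x 16 mm, 15 g. Origin: its centre; z along the 16 mm. Starts on top of the heap.
- cup: Bystander: loose white ceramic cup, 72 mm across, 75 mm tall. Origin: centre of its underside. Leave alone.
- holder: Bystander: loose green plastic movement holder, 52 mm across, 22 mm tall. Origin: centre of its underside. Leave alone.
- tweezers: Bystander: loose steel tweezers, 120 x 9 x 7 mm, along its x. Origin: centre of its underside. Leave alone.
- wrench: Bystander: loose aluminium caseback wrench, 150 x 50 x 10 mm, along its x. Origin: centre of its handle's underside. Leave alone.

How it is judged (in metres and radians):
On the way, in this order (a step that is already met when the one before it is completed fails the run):
1. the tine tips rest on the bed in the heaped (-y) third with a light force, above 0.7 N (contact force between rake and bed above 0.7 N and y of rake in the frame of tray below -0.0433 m and x of rake in the frame of tray between -0.07 and 0.07 m and z of rake in the frame of tray below 0.026 m), for 0.2 s.
2. the tine tips bear on the bed (above 0.7 N) in the middle third, a block having been raked along (contact force between rake and bed above 0.7 N and y of rake in the frame of tray between -0.0433 and 0.0433 m and x of rake in the frame of tray between -0.07 and 0.07 m and z of rake in the frame of tray below 0.026 m and distance of any of block0, block1, block2, block3, block4, block5, block6, block7 from where it was at the start of the episode above 0.03 m), for 0.2 s.
3. the tine tips bear on the bed (above 0.7 N) in the far (+y) third, at least one block being there (contact force between rake and bed above 0.7 N and y of rake in the frame of tray above 0.0433 m and x of rake in the frame of tray between -0.07 and 0.07 m and z of rake in the frame of tray below 0.026 m and y of any of block0, block1, block2, block3, block4, block5, block6, block7 in the frame of tray above 0.0433 m), for 0.2 s.
4. the blocks lie in one layer, at least two in each third, and the rake is lifted out of the frame (((y of block0 in the frame of tray below -0.0433 m and y of any of block1, block2, block3, block4, block5, block6, block7 in the frame of tray below -0.0433 m) or (y of block1 in the frame of tray below -0.0433 m and y of any of block2, block3, block4, block5, block6, block7 in the frame of tray below -0.0433 m) or (y of block2 in the frame of tray below -0.0433 m and y of any of block3, block4, block5, block6, block7 in the frame of tray below -0.0433 m) or (y of block3 in the frame of tray below -0.0433 m and y of any of block4, block5, block6, block7 in the frame of tray below -0.0433 m) or (y of block4 in the frame of tray below -0.0433 m and y of any of block5, block6, block7 in the frame of tray below -0.0433 m) or (y of block5 in the frame of tray below -0.0433 m and y of any of block6, block7 in the frame of tray below -0.0433 m) or (y of block6 in the frame of tray below -0.0433 m and y of block7 in the frame of tray below -0.0433 m)) and ((y of block0 in the frame of tray between -0.0433 and 0.0433 m and (y of block1 in the frame of tray between -0.0433 and 0.0433 m or y of block2 in the frame of tray between -0.0433 and 0.0433 m or y of block3 in the frame of tray between -0.0433 and 0.0433 m or y of block4 in the frame of tray between -0.0433 and 0.0433 m or y of block5 in the frame of tray between -0.0433 and 0.0433 m or y of block6 in the frame of tray between -0.0433 and 0.0433 m or y of block7 in the frame of tray between -0.0433 and 0.0433 m)) or (y of block1 in the frame of tray between -0.0433 and 0.0433 m and (y of block2 in the frame of tray between -0.0433 and 0.0433 m or y of block3 in the frame of tray between -0.0433 and 0.0433 m or y of block4 in the frame of tray between -0.0433 and 0.0433 m or y of block5 in the frame of tray between -0.0433 and 0.0433 m or y of block6 in the frame of tray between -0.0433 and 0.0433 m or y of block7 in the frame of tray between -0.0433 and 0.0433 m)) or (y of block2 in the frame of tray between -0.0433 and 0.0433 m and (y of block3 in the frame of tray between -0.0433 and 0.0433 m or y of block4 in the frame of tray between -0.0433 and 0.0433 m or y of block5 in the frame of tray between -0.0433 and 0.0433 m or y of block6 in the frame of tray between -0.0433 and 0.0433 m or y of block7 in the frame of tray between -0.0433 and 0.0433 m)) or (y of block3 in the frame of tray between -0.0433 and 0.0433 m and (y of block4 in the frame of tray between -0.0433 and 0.0433 m or y of block5 in the frame of tray between -0.0433 and 0.0433 m or y of block6 in the frame of tray between -0.0433 and 0.0433 m or y of block7 in the frame of tray between -0.0433 and 0.0433 m)) or (y of block4 in the frame of tray between -0.0433 and 0.0433 m and (y of block5 in the frame of tray between -0.0433 and 0.0433 m or y of block6 in the frame of tray between -0.0433 and 0.0433 m or y of block7 in the frame of tray between -0.0433 and 0.0433 m)) or (y of block5 in the frame of tray between -0.0433 and 0.0433 m and (y of block6 in the frame of tray between -0.0433 and 0.0433 m or y of block7 in the frame of tray between -0.0433 and 0.0433 m)) or (y of block6 in the frame of tray between -0.0433 and 0.0433 m and y of block7 in the frame of tray between -0.0433 and 0.0433 m)) and ((y of block0 in the frame of tray above 0.0433 m and y of any of block1, block2, block3, block4, block5, block6, block7 in the frame of tray above 0.0433 m) or (y of block1 in the frame of tray above 0.0433 m and y of any of block2, block3, block4, block5, block6, block7 in the frame of tray above 0.0433 m) or (y of block2 in the frame of tray above 0.0433 m and y of any of block3, block4, block5, block6, block7 in the frame of tray above 0.0433 m) or (y of block3 in the frame of tray above 0.0433 m and y of any of block4, block5, block6, block7 in the frame of tray above 0.0433 m) or (y of block4 in the frame of tray above 0.0433 m and y of any of block5, block6, block7 in the frame of tray above 0.0433 m) or (y of block5 in the frame of tray above 0.0433 m and y of any of block6, block7 in the frame of tray above 0.0433 m) or (y of block6 in the frame of tray above 0.0433 m and y of block7 in the frame of tray above 0.0433 m)) and z of block0 in the frame of tray between 0.012 and 0.0345 m and x of block0 in the frame of tray between -0.07 and 0.07 m and y of block0 in the frame of tray between -0.13 and 0.13 m and z of block1 in the frame of tray between 0.012 and 0.0345 m and x of block1 in the frame of tray between -0.07 and 0.07 m and y of block1 in the frame of tray between -0.13 and 0.13 m and z of block2 in the frame of tray between 0.012 and 0.0345 m and x of block2 in the frame of tray between -0.07 and 0.07 m and y of block2 in the frame of tray between -0.13 and 0.13 m and z of block3 in the frame of tray between 0.012 and 0.0345 m and x of block3 in the frame of tray between -0.07 and 0.07 m and y of block3 in the frame of tray between -0.13 and 0.13 m and z of block4 in the frame of tray between 0.012 and 0.0345 m and x of block4 in the frame of tray between -0.07 and 0.07 m and y of block4 in the frame of tray between -0.13 and 0.13 m and z of block5 in the frame of tray between 0.012 and 0.0345 m and x of block5 in the frame of tray between -0.07 and 0.07 m and y of block5 in the frame of tray between -0.13 and 0.13 m and z of block6 in the frame of tray between 0.012 and 0.0345 m and x of block6 in the frame of tray between -0.07 and 0.07 m and y of block6 in the frame of tray between -0.13 and 0.13 m and z of block7 in the frame of tray between 0.012 and 0.0345 m and x of block7 in the frame of tray between -0.07 and 0.07 m and y of block7 in the frame of tray between -0.13 and 0.13 m and z of rake in the frame of tray above 0.045 m), for 0.1 s.
At the end, for the whole second after the job is handed in: All blocks inside the frame in one layer (centres under 34.5 mm above the desk), at least two in each third of its length (limits y = -43.3 and 43.3 mm), at rest; the rake released in its slot, within 10 mm of its centre, tips under 12 mm above the stand's underside, tilt under 0.2 rad (((y of block0 in the frame of tray below -0.0433 m and y of any of block1, block2, block3, block4, block5, block6, block7 in the frame of tray below -0.0433 m) or (y of block1 in the frame of tray below -0.0433 m and y of any of block2, block3, block4, block5, block6, block7 in the frame of tray below -0.0433 m) or (y of block2 in the frame of tray below -0.0433 m and y of any of block3, block4, block5, block6, block7 in the frame of tray below -0.0433 m) or (y of block3 in the frame of tray below -0.0433 m and y of any of block4, block5, block6, block7 in the frame of tray below -0.0433 m) or (y of block4 in the frame of tray below -0.0433 m and y of any of block5, block6, block7 in the frame of tray below -0.0433 m) or (y of block5 in the frame of tray below -0.0433 m and y of any of block6, block7 in the frame of tray below -0.0433 m) or (y of block6 in the frame of tray below -0.0433 m and y of block7 in the frame of tray below -0.0433 m)) and ((y of block0 in the frame of tray between -0.0433 and 0.0433 m and (y of block1 in the frame of tray between -0.0433 and 0.0433 m or y of block2 in the frame of tray between -0.0433 and 0.0433 m or y of block3 in the frame of tray between -0.0433 and 0.0433 m or y of block4 in the frame of tray between -0.0433 and 0.0433 m or y of block5 in the frame of tray between -0.0433 and 0.0433 m or y of block6 in the frame of tray between -0.0433 and 0.0433 m or y of block7 in the frame of tray between -0.0433 and 0.0433 m)) or (y of block1 in the frame of tray between -0.0433 and 0.0433 m and (y of block2 in the frame of tray between -0.0433 and 0.0433 m or y of block3 in the frame of tray between -0.0433 and 0.0433 m or y of block4 in the frame of tray between -0.0433 and 0.0433 m or y of block5 in the frame of tray between -0.0433 and 0.0433 m or y of block6 in the frame of tray between -0.0433 and 0.0433 m or y of block7 in the frame of tray between -0.0433 and 0.0433 m)) or (y of block2 in the frame of tray between -0.0433 and 0.0433 m and (y of block3 in the frame of tray between -0.0433 and 0.0433 m or y of block4 in the frame of tray between -0.0433 and 0.0433 m or y of block5 in the frame of tray between -0.0433 and 0.0433 m or y of block6 in the frame of tray between -0.0433 and 0.0433 m or y of block7 in the frame of tray between -0.0433 and 0.0433 m)) or (y of block3 in the frame of tray between -0.0433 and 0.0433 m and (y of block4 in the frame of tray between -0.0433 and 0.0433 m or y of block5 in the frame of tray between -0.0433 and 0.0433 m or y of block6 in the frame of tray between -0.0433 and 0.0433 m or y of block7 in the frame of tray between -0.0433 and 0.0433 m)) or (y of block4 in the frame of tray between -0.0433 and 0.0433 m and (y of block5 in the frame of tray between -0.0433 and 0.0433 m or y of block6 in the frame of tray between -0.0433 and 0.0433 m or y of block7 in the frame of tray between -0.0433 and 0.0433 m)) or (y of block5 in the frame of tray between -0.0433 and 0.0433 m and (y of block6 in the frame of tray between -0.0433 and 0.0433 m or y of block7 in the frame of tray between -0.0433 and 0.0433 m)) or (y of block6 in the frame of tray between -0.0433 and 0.0433 m and y of block7 in the frame of tray between -0.0433 and 0.0433 m)) and ((y of block0 in the frame of tray above 0.0433 m and y of any of block1, block2, block3, block4, block5, block6, block7 in the frame of tray above 0.0433 m) or (y of block1 in the frame of tray above 0.0433 m and y of any of block2, block3, block4, block5, block6, block7 in the frame of tray above 0.0433 m) or (y of block2 in the frame of tray above 0.0433 m and y of any of block3, block4, block5, block6, block7 in the frame of tray above 0.0433 m) or (y of block3 in the frame of tray above 0.0433 m and y of any of block4, block5, block6, block7 in the frame of tray above 0.0433 m) or (y of block4 in the frame of tray above 0.0433 m and y of any of block5, block6, block7 in the frame of tray above 0.0433 m) or (y of block5 in the frame of tray above 0.0433 m and y of any of block6, block7 in the frame of tray above 0.0433 m) or (y of block6 in the frame of tray above 0.0433 m and y of block7 in the frame of tray above 0.0433 m)) and z of block0 in the frame of tray between 0.012 and 0.0345 m and x of block0 in the frame of tray between -0.07 and 0.07 m and y of block0 in the frame of tray between -0.13 and 0.13 m and z of block1 in the frame of tray between 0.012 and 0.0345 m and x of block1 in the frame of tray between -0.07 and 0.07 m and y of block1 in the frame of tray between -0.13 and 0.13 m and z of block2 in the frame of tray between 0.012 and 0.0345 m and x of block2 in the frame of tray between -0.07 and 0.07 m and y of block2 in the frame of tray between -0.13 and 0.13 m and z of block3 in the frame of tray between 0.012 and 0.0345 m and x of block3 in the frame of tray between -0.07 and 0.07 m and y of block3 in the frame of tray between -0.13 and 0.13 m and z of block4 in the frame of tray between 0.012 and 0.0345 m and x of block4 in the frame of tray between -0.07 and 0.07 m and y of block4 in the frame of tray between -0.13 and 0.13 m and z of block5 in the frame of tray between 0.012 and 0.0345 m and x of block5 in the frame of tray between -0.07 and 0.07 m and y of block5 in the frame of tray between -0.13 and 0.13 m and z of block6 in the frame of tray between 0.012 and 0.0345 m and x of block6 in the frame of tray between -0.07 and 0.07 m and y of block6 in the frame of tray between -0.13 and 0.13 m and z of block7 in the frame of tray between 0.012 and 0.0345 m and x of block7 in the frame of tray between -0.07 and 0.07 m and y of block7 in the frame of tray between -0.13 and 0.13 m and linear speed of each of block0, block1, block2, block3, block4, block5, block6, block7, rake below 0.02 m/s and horizontal distance between rake and dock below 0.01 m and z of rake in the frame of dock below 0.012 m and angle between rake's own z axis and vertical below 0.2 rad and contact force between each of the fingers, the arm and rake below 0.1 N); the robot touches nothing.
It fails at once if the rake presses on the bed plate or the frame with more than 15 N (contact force between rake and bed above 15 N or contact force between rake and tray above 15 N).
It fails at once if the gripper or arm touches a block (contact force between any of the fingers, the arm and block0 above 0.3 N or contact force between any of the fingers, the arm and block1 above 0.3 N or contact force between any of the fingers, the arm and block2 above 0.3 N or contact force between any of the fingers, the arm and block3 above 0.3 N or contact force between any of the fingers, the arm and block4 above 0.3 N or contact force between any of the fingers, the arm and block5 above 0.3 N or contact force between any of the fingers, the arm and block6 above 0.3 N or contact force between any of the fingers, the arm and block7 above 0.3 N).
It fails at once if a bystander is moved by more than 20 mm (distance of any of cup, holder, tweezers, wrench from where it was at the start of the episode above 0.02 m).
It also fails if it takes over 72 s, if anything falls off the work surface, if the arm or the gripper's body presses on something with over 40 N, if the wrist force passes 120 N, or if a joint passes its speed limit or range.

## Working session

There is one attempt and no reset: what is moved stays moved. The work goes in short steps, Python scripts to look and compute and a tool call to move; the robot and the scene stay as the last step left them, time stands still between calls to the robot, and variables do not carry over. Pictures are saved under pics/ and viewed, and the job is handed in when it is done.

Besides the shell and the picture viewer there is one more tool, called after "Emit:" by a JSON object that holds its "api" and its "payload". move_arm: Moves the arm, as the interface text tells. Its arguments: {"type":"object","properties":{"moves":{"type":"array","items":{"type":"array"}},"force":{"type":"number"}},"required":["moves"]}

```bash
mkdir -p pics; python3 - <<'E'
from workcell import status, viewer, env
import cv2
print(status.state())
for n in ["scene","side","wrist"]:
    c=viewer.get_calibration(n); print(n,c)
    cv2.imwrite(f"pics/{n}0.png",viewer.grab_frame(n)[:,:,::-1])
E
```

```text
{'time_s': 0.0, 'qpos': array([-7.72934418e+01,  1.83517357e+01,  8.97066926e+01, -2.03173975e-03,
        7.20439828e+01, -1.14520488e+00]), 'qvel': array([0.1106348 , 0.02291931, 0.05650036, 0.09976982, 0.00027967,
       0.06497666]), 'effort': array([-1.12627797e-03, -4.12468386e+01, -2.31974852e+01,  7.25046219e-02,
        4.55814740e-02, -1.43739530e-04]), 'ee_pos': array([ 137.57904322, -557.91743775,  291.41727193]), 'ee_rot': array([-90.06463041,  89.89757071, 103.78776072]), 'force': array([ 1.07154987,  0.21311491, -0.33877935]), 'torque': array([ 0.00388415, -0.0641145 ,  0.01566426]), 'gripper_width': 91.32102711465896}
scene {'camera_matrix': array([[536.70896222,   0.        , 317.92629893],
       [  0.        , 536.70896222, 236.8246413 ],
       [  0.        ,   0.        ,   1.        ]]), 'eye': array([1307.2405309 , -443.91389464,  708.14447475]), 'rotation': array([-126.99232904,    0.52998767,   57.41477917])}
side {'camera_matrix': array([[559.50523703,   0.        , 315.61719447],
       [  0.        , 559.50523703, 237.73384665],
       [  0.        ,   0.        ,   1.        ]]), 'eye': array([ 387.39455878, -592.34980026,  824.09680232]), 'rotation': array([-138.82271034,   -0.90679165,  -19.6362458 ])}
wrist {'camera_matrix': array([[335.65294321,   0.        , 319.03393014],
       [  0.        , 335.65294321, 242.47546087],
       [  0.        ,   0.        ,   1.        ]]), 'eye': array([ 208.93321974, -540.54941943,  383.43456077]), 'rotation': array([ 1.64694691e+02,  9.19598860e-02, -7.61399003e+01])}
```

View pics/scene0.png

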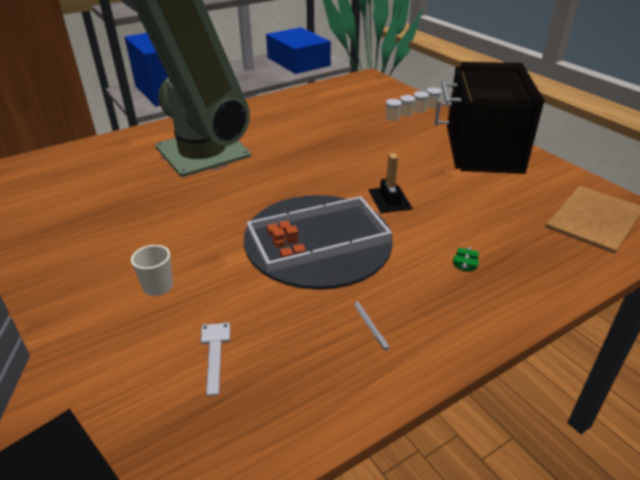

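View pics/side0.png

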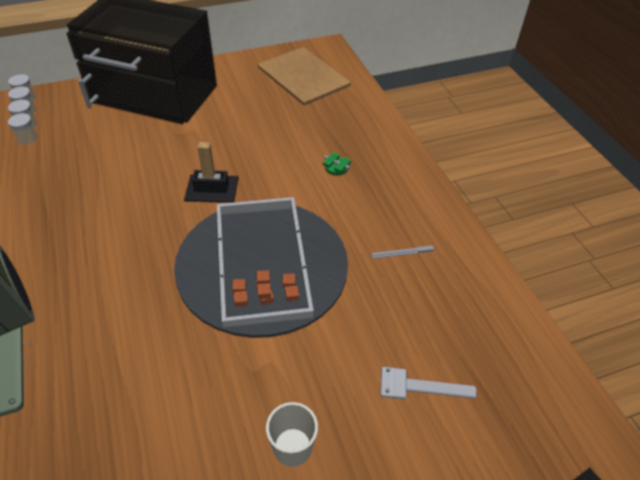

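View pics/wrist0.png

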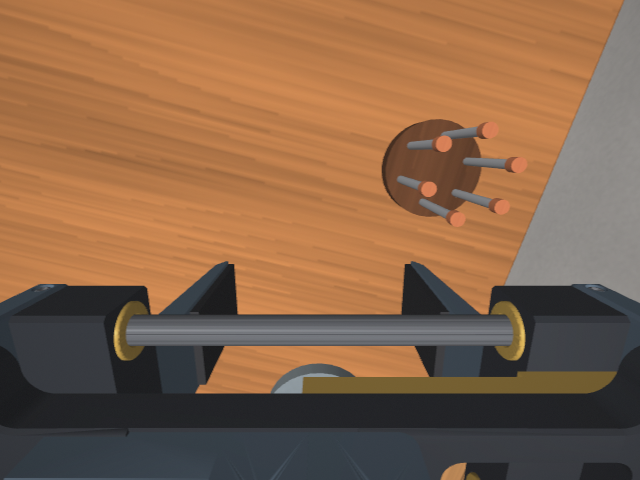

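```bash
cat > h.py <<'E'
import numpy as np, cv2
from scipy.spatial.transform import Rotation as Ro
from workcell import status, viewer, env
def cal(n):
    c=viewer.get_calibration(n); return c["camera_matrix"],c["eye"],Ro.from_euler('xyz',c["rotation"],degrees=True).as_matrix()
def p2w(n,u,v,z,c=None):
    K,e,R=c or cal(n); d=R@np.linalg.solve(K,[u,v,1.]); return e+d*(z-e[2])/d[2]
def w2p(n,p,c=None):
    K,e,R=c or cal(n); q=K@(R.T@(np.asarray(p,float)-e)); return q[:2]/q[2]
def crop(n,name,x0,y0,w,h,s=None):
    im=viewer.grab_frame(n)[:,:,::-1][y0:y0+h,x0:x0+w]
    s=s or min(800//w,600//h)
    cv2.imwrite("pics/"+name,cv2.resize(im,None,fx=s,fy=s,interpolation=cv2.INTER_CUBIC))
E
python3 - <<'E'
import cv2
for n,x,y,w,h,o in [("side",170,130,200,150,"a"),("side",170,190,200,150,"b"),("scene",230,140,200,150,"c")]:
    im=cv2.imread(f"pics/{n}0.png")[y:y+h,x:x+w]
    cv2.imwrite(f"pics/c_{o}.png",cv2.resize(im,None,fx=4,fy=4,interpolation=cv2.INTER_CUBIC))
E
```

```text
(no output)
```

View pics/c_a.png

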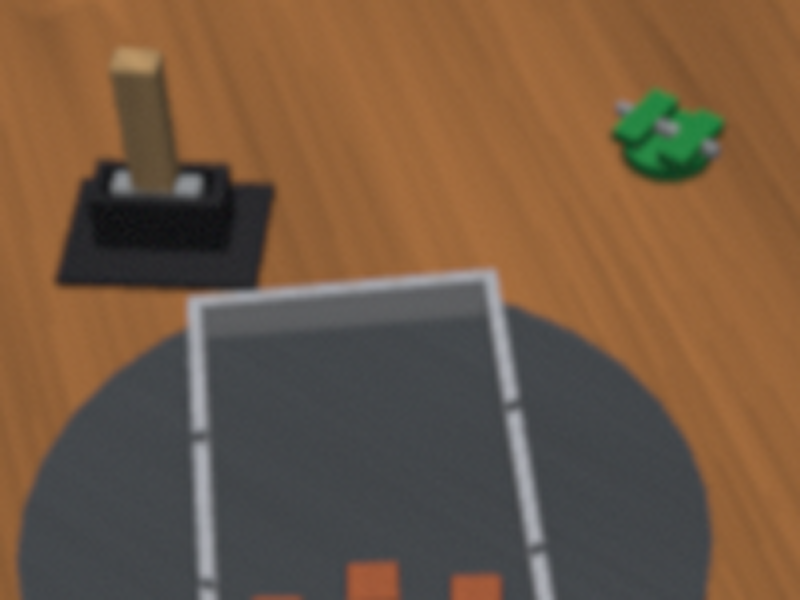

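View pics/c_b.png

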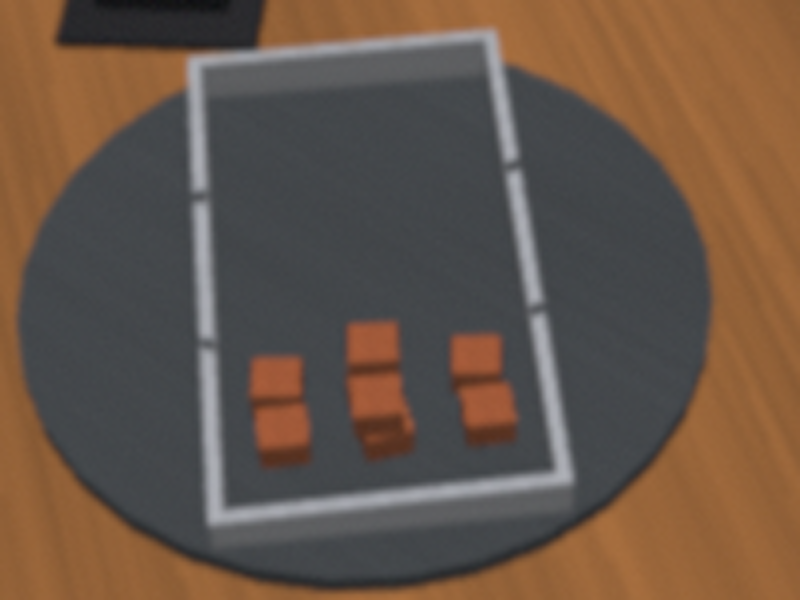

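View pics/c_c.png

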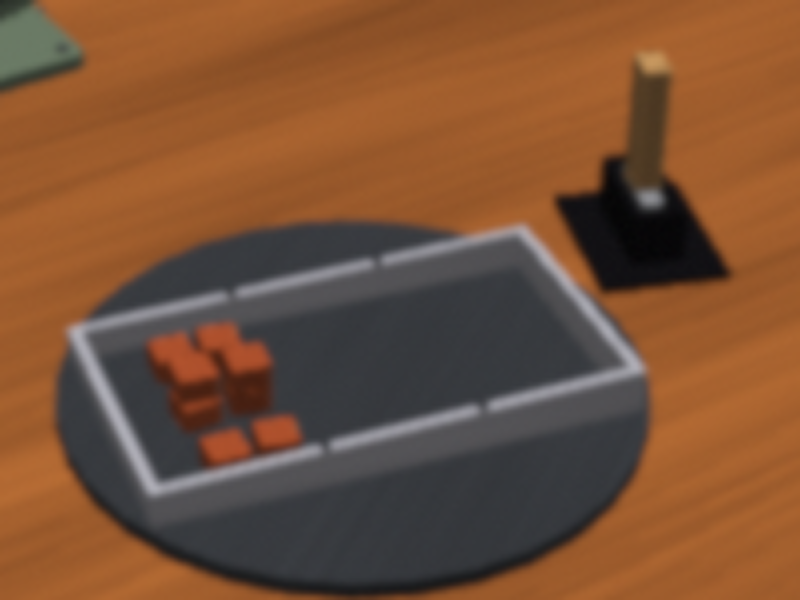

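```bash
python3 - <<'E'
from h import *
S=lambda u,v:(170+u/4,190+v/4); A=lambda u,v:(170+u/4,130+v/4); C=lambda u,v:(230+u/4,140+v/4)
for n,f,pts in [("side",S,[(188,57),(497,30),(573,484),(210,523)]),("scene",C,[(522,226),(643,370),(153,495),(68,328)])]:
    P=np.array([p2w(n,*f(*p),38) for p in pts]); print(n,P[:,:2].round(1).tolist(),"c",P.mean(0)[:2].round(1))
    d=(P[0]+P[1]-P[2]-P[3])/2; print("len",np.hypot(*d[:2]),"ang y axis",np.degrees(np.arctan2(d[1],d[0])))
    e=(P[1]+P[2]-P[0]-P[3])/2; print("wid",np.hypot(*e[:2]),"ang x axis",np.degrees(np.arctan2(e[1],e[0])))
for n,f,pts in [("side",A,[(115,50),(162,53),(160,75),(111,72)]),("scene",C,[(638,53),(666,53),(671,74),(638,74)])]:
    P=np.array([p2w(n,*f(*p),121) for p in pts]); print(n,P[:,:2].round(1).tolist(),P.mean(0).round(1))
# stand: rim outer corners z=40 side
P=np.array([p2w("side",*A(*p),40) for p in [(98,162),(229,165),(232,205),(92,203)]]);print("stand rim",P.round(1).tolist(),P.mean(0))
P=np.array([p2w("side",*A(*p),0) for p in [(80,182),(274,184),(258,288),(57,283)]]);print("base",P.round(1).tolist(),P.mean(0))
P=np.array([p2w("scene",*C(*p),0) for p in [(556,200),(675,180),(730,272),(604,290)]]);print("base",P.round(1).tolist(),P.mean(0))
# blocks
for p,z in [((275,372),32),((282,425),32),((374,342),32+16),((377,395),48),((477,355),32),((488,405),32)]: print("blk",p2w("side",*S(*p),z).round(1))
E
```

```text
side [[476.4, 195.9], [625.7, 165.1], [571.7, -101.1], [424.0, -70.4]] c [524.4  47.4]
len 271.5339017328522 ang y axis 78.69657976530476
wid 151.6829655480311 ang x axis -11.693904246424085
scene [[478.1, 195.0], [625.3, 165.5], [574.7, -97.9], [425.5, -69.4]] c [525.9  48.3]
len 268.9010940216468 ang y axis 78.92189778372983
wid 151.00077389896433 ang x axis -11.068065679585564
side [[471.6, 289.5], [492.8, 280.0], [488.3, 264.1], [466.4, 273.8]] [479.8 276.9 121. ]
scene [[469.9, 279.1], [478.7, 292.4], [499.5, 279.0], [489.3, 263.5]] [484.3 278.5 121. ]
stand rim [[454.4, 304.7, 40.0], [517.9, 280.9, 40.0], [512.1, 251.0, 40.0], [445.3, 275.2, 40.0]] [482.40758949 277.94739634  40.        ]
base [[445.4, 337.8, 0.0], [543.8, 302.9, 0.0], [516.3, 228.8, 0.0], [419.1, 265.6, 0.0]] [4.81156002e+02 2.83782086e+02 2.84217094e-14]
base [[418.7, 266.3, 0.0], [440.9, 342.7, 0.0], [538.8, 303.7, 0.0], [512.9, 230.3, 0.0]] [477.84252319 285.76583873   0.        ]
blk [4.692e+02 4.000e-01 3.200e+01]
blk [464.9 -28.1  32. ]
blk [512.1  -9.8  48. ]
blk [505.5 -37.5  48. ]
blk [555.6 -19.5  32. ]
blk [551.9 -46.8  32. ]
```

```bash
cat >> h.py <<'E'
import json
def rot(yaw): # columns tool x,y,z in world
    a=np.radians(yaw); y=np.array([np.cos(a),np.sin(a),0]); x=np.array([0,0,-1.]); return np.stack([x,y,np.cross(x,y)],1)
def plan(cmd,tgts):
    """cmd=[x,y,z,yaw] ; tgts list of same -> rows"""
    R=rot(cmd[3]); out=[]
    for t in tgts:
        s=R.T@(np.array(t[:3])-cmd[:3])/10; out.append(([round(v,2) for v in s],round(-np.radians(t[3]-cmd[3]),3)))
    return out
def after(cmd,s,turn):
    return list(np.round(np.array(cmd[:3])+rot(cmd[3])@np.array(s)*10,3))+[cmd[3]-np.degrees(turn)]
C0=np.array([525.,48.,0]); TY=-11.2
def t2w(x,y,z=0):
    a=np.radians(TY); return np.array([C0[0]+x*np.cos(a)-y*np.sin(a),C0[1]+x*np.sin(a)+y*np.cos(a),z])
def w2t(p):
    a=np.radians(-TY); d=np.asarray(p)[:2]-C0[:2]; return np.array([d[0]*np.cos(a)-d[1]*np.sin(a),d[0]*np.sin(a)+d[1]*np.cos(a)])
E
python3 - <<'E'
from h import *
c=[137.685,-558.281,292.276,-76.146]
print(plan(c,[[482,278,292,69.5]]))
E
```

```text
[([np.float64(0.03), np.float64(-72.95), np.float64(-53.45)], np.float64(-2.542))]
```

Emit:
{"api": "move_arm", "payload": {"moves": [[[0,-73,-53.5],-2.54,1],[[0,-73,-53.5],-2.54,1],[[0,-73,-53.5],-2.54,1],[[0,-73,-53.5],-2.54,1],[[0,-73,-53.5],-2.54,1],[[0,-73,-53.5],-2.54,1],[[0,-73,-53.5],-2.54,1],[[0,-73,-53.5],-2.54,1],[[0,-73,-53.5],-2.54,1],[[0,-73,-53.5],-2.54,1],[[0,-73,-53.5],-2.54,1],[[0,-73,-53.5],-2.54,1],[[0,-73,-53.5],-2.54,1],[[0,-73,-53.5],-2.54,1],[[0,-73,-53.5],-2.54,1],[[0,-73,-53.5],-2.54,1],[[0,-73,-53.5],-2.54,1],[[0,-73,-53.5],-2.54,1],[[0,-73,-53.5],-2.54,1],[[0,-73,-53.5],-2.54,1]]}}

```text
time_s: 2.65
ee_pos: [482.3, 278.0, 292.5]
ee_rot: [33.8, 90.0, 13.1]
force: [0.4, -0.6, -0.2]
gripper_width: 91.0
```

```bash
python3 - <<'E'
from h import *
c=after([137.685,-558.281,292.276,-76.146],[0,-73,-53.5],-2.54); print(c)
for _ in range(3): s=status.state(); print(s["ee_pos"],s["force"])
print(viewer.get_calibration("wrist"))
cv2.imwrite("pics/w1.png",viewer.grab_frame("wrist")[:,:,::-1])
crop("side","s1.png",170,130,200,150)
E
```

```text
[np.float64(482.324), np.float64(278.588), np.float64(292.276), np.float64(69.38527996322911)]
[482.26181363 278.02206489 292.51339595] [ 0.41875708 -0.61417357 -0.23745663]
[482.26181363 278.02206489 292.51339595] [ 0.41875708 -0.61417357 -0.23745663]
[482.26181363 278.02206489 292.51339595] [ 0.41875708 -0.61417357 -0.23745663]
{'camera_matrix': array([[335.65294321,   0.        , 319.03393014],
       [  0.        , 335.65294321, 242.47546087],
       [  0.        ,   0.        ,   1.        ]]), 'eye': array([411.23899924, 304.0320627 , 384.40203064]), 'rotation': array([ 1.64608000e+02, -3.44332828e-02,  6.93476292e+01])}
```

View pics/w1.png

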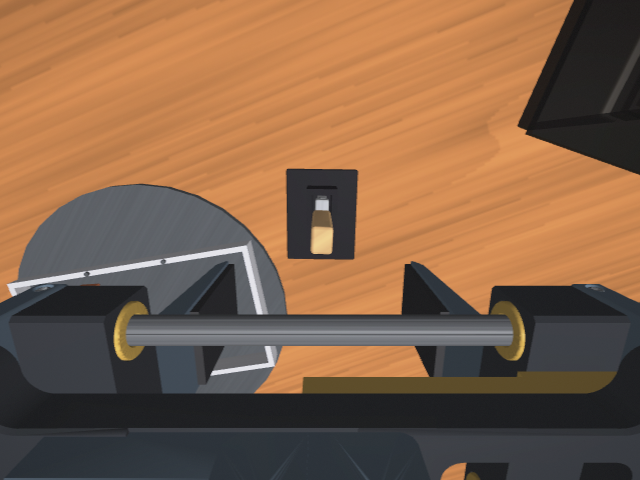

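View pics/s1.png

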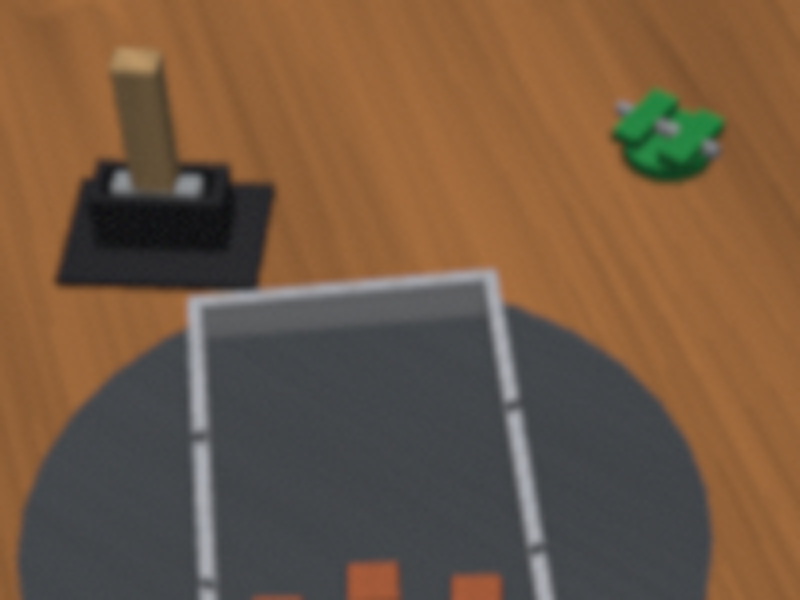

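```bash
python3 - <<'E'
import cv2
im=cv2.imread("pics/w1.png")[160:270,260:390]
cv2.imwrite("pics/w1c.png",cv2.resize(im,None,fx=5,fy=5,interpolation=cv2.INTER_CUBIC))
E
```

```text
(no output)
```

View pics/w1c.png

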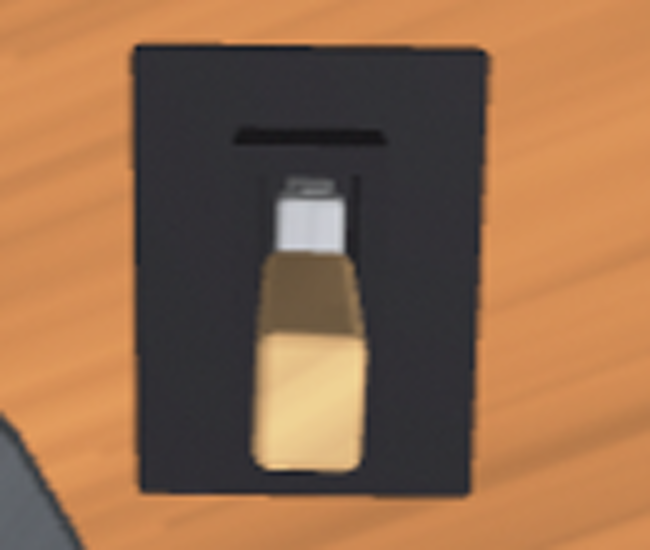

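```bash
python3 - <<'E'
from h import *
W=lambda u,v:(260+u/5,160+v/5)
def q(pts,z):
    P=np.array([p2w("wrist",*W(*p),z) for p in pts]); d=(P[3]-P[0]+P[2]-P[1])/2; e=(P[1]-P[0]+P[2]-P[3])/2
    print(P.mean(0).round(1),"long",np.hypot(*d[:2]).round(1),np.degrees(np.arctan2(d[1],d[0])).round(1),"sh",np.hypot(*e[:2]).round(1),np.degrees(np.arctan2(e[1],e[0])).round(1))
q([(258,332),(365,335),(360,472),(252,468)],121)
q([(133,45),(488,50),(470,496),(142,490)],0)
E
```

```text
[478.4 281.5 121. ] long 23.0 -22.7 sh 17.5 67.4
[481.1 281.4   0. ] long 104.9 -21.1 sh 79.3 68.4
```

```bash
python3 - <<'E'
from h import *
c=[482.324,278.588,292.276,69.385]
print(plan(c,[[480.5,279.5,292,68.3],[480.5,279.5,156.3,68.3]]))
E
```

```text
[([np.float64(0.03), np.float64(0.02), np.float64(-0.2)], np.float64(0.019)), ([np.float64(13.6), np.float64(0.02), np.float64(-0.2)], np.float64(0.019))]
```

Emit:
{"api": "move_arm", "payload": {"moves": [[[3,0,-0.2],0.02,1],[[6,0,-0.2],0.02,1],[[9,0,-0.2],0.02,1],[[11,0,-0.2],0.02,1],[[12.5,0,-0.2],0.02,1],[[13.6,0,-0.2],0.02,1],[[13.6,0,-0.2],0.02,1],[[13.6,0,-0.2],0.02,0],[[13.6,0,-0.2],0.02,-0.3],[[13.6,0,-0.2],0.02,-1],[[13.6,0,-0.2],0.02,-1],[[13.6,0,-0.2],0.02,-1],[[13.6,0,-0.2],0.02,-1]], "force": 20}}

```text
time_s: 4.38
ee_pos: [480.5, 279.3, 156.2]
ee_rot: [-51.7, 90.0, -73.5]
force: [1.1, -0.1, -0.4]
gripper_width: 34.3
```

Emit:
{"api": "move_arm", "payload": {"moves": [[[0,0,0],0,-1],[[0,0,0],0,-1],[[0,0,0],0,-1],[[0,0,0],0,-1],[[0,0,0],0,-1]], "force": 35}}

```text
time_s: 5.0
ee_pos: [480.4, 279.3, 156.2]
ee_rot: [-21.9, 90.0, -43.7]
force: [0.9, 1.0, -0.5]
gripper_width: 17.8
```

Emit:
{"api": "move_arm", "payload": {"moves": [[[-1,0,0],0,-1],[[-3,0,0],0,-1],[[-6,0,0],0,-1],[[-9,0,0],0,-1],[[-9,0,0],0,-1]]}}

```text
time_s: 5.62
ee_pos: [481.5, 279.8, 248.9]
ee_rot: [49.1, 89.7, 27.3]
force: [0.3, 0.3, -1.6]
gripper_width: 18.1
```

```bash
python3 - <<'E'
from h import *
c=after([482.324,278.588,292.276,69.385],[13.6,0,-.2],.02);c=after(c,[-9,0,0],0); print(c)
s=status.state();print(s["ee_pos"],s["force"],s["time_s"],s["ee_rot"])
t=t2w(-44,-113.5,0)
print(t, plan(c,[[t[0],t[1],c[2],90+TY]]))
crop("side","s2.png",140,40,200,150)
print(viewer.get_calibration("wrist"));cv2.imwrite("pics/w2.png",viewer.grab_frame("wrist")[:,:,::-1])
E
```

```text
[np.float64(480.452), np.float64(279.292), np.float64(246.276), np.float64(68.23908440973835)]
[481.47756665 279.81410996 248.9377876 ] [ 0.27972654  0.33552244 -1.56232819] 5.625 [49.05281131 89.65742071 27.29223099]
[459.7923743  -54.79209868   0.        ] [([np.float64(0.0), np.float64(-31.79), np.float64(10.47)], np.float64(-0.184))]
{'camera_matrix': array([[335.65294321,   0.        , 319.03393014],
       [  0.        , 335.65294321, 242.47546087],
       [  0.        ,   0.        ,   1.        ]]), 'eye': array([409.97178031, 306.6181456 , 338.87438446]), 'rotation': array([ 1.64544757e+02, -1.10111503e-01,  6.82464850e+01])}
```

View pics/s2.png

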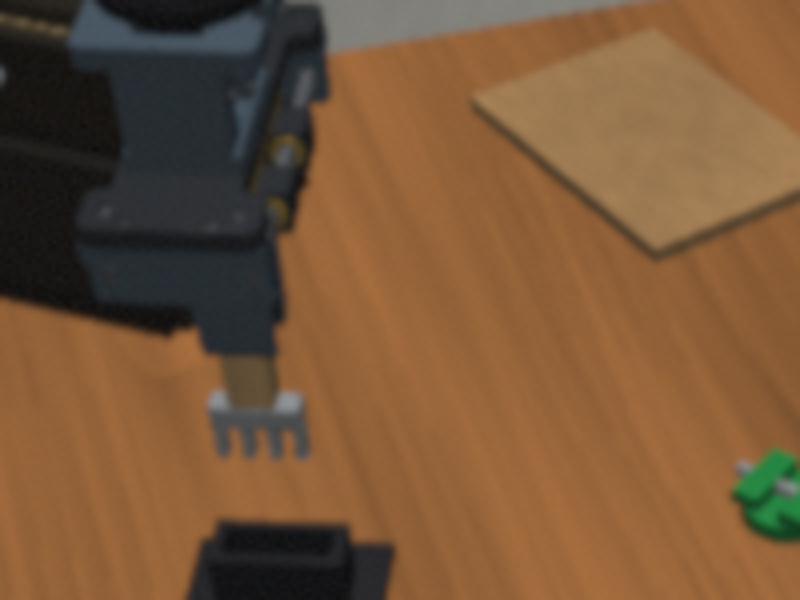

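View pics/w2.png

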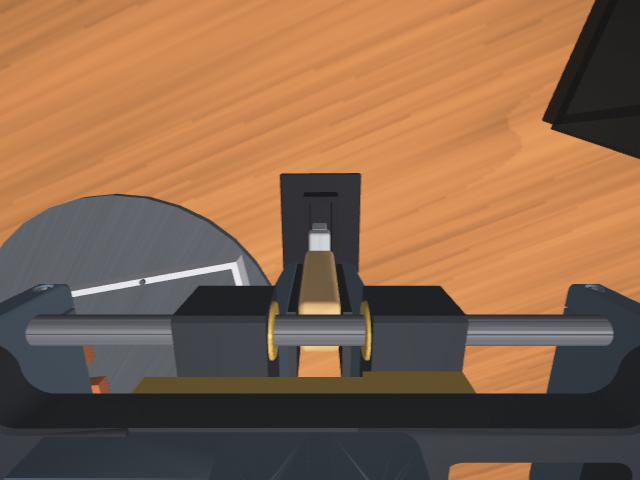

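```bash
python3 - <<'E'
from h import *
c=[480.452,279.292,246.276,68.239]
t=t2w(-41,-114,0)
print(t, plan(c,[[t[0],t[1],220,90+TY]]))
E
```

```text
[462.63812259 -55.86527931   0.        ] [([np.float64(2.63), np.float64(-31.79), np.float64(10.77)], np.float64(-0.184))]
```

Emit:
{"api": "move_arm", "payload": {"moves": [[[0,-4,1.35],-0.03,-1],[[0,-8,2.7],-0.07,-1],[[0,-12,4],-0.1,-1],[[0,-16,5.4],-0.13,-1],[[0,-20,6.8],-0.15,-1],[[0,-24,8.1],-0.17,-1],[[0,-28,9.5],-0.18,-1],[[1,-31,10.5],-0.184,-1],[[2,-31.8,10.77],-0.184,-1],[[2.6,-31.8,10.77],-0.184,-1],[[2.6,-31.8,10.77],-0.184,-1],[[2.6,-31.8,10.77],-0.184,-1]]}}

```text
time_s: 7.22
ee_pos: [462.8, -55.1, 220.3]
ee_rot: [28.9, 90.0, 17.8]
force: [-0.3, 0.7, -1.1]
gripper_width: 17.9
```

```bash
python3 - <<'E'
from h import *
c=after([480.452,279.292,246.276,68.239],[2.6,-31.8,10.77],-.184); print(c)
s=status.state();print(s["ee_pos"],s["force"],s["torque"],s["time_s"],s["ee_rot"])
crop("side","s3.png",170,190,200,150)
cv2.imwrite("pics/w3.png",viewer.grab_frame("wrist")[:,:,::-1])
E
```

```text
[np.float64(462.583), np.float64(-55.975), np.float64(220.276), np.float64(78.78142343040716)]
[462.78791272 -55.14754548 220.30363967] [-0.34030374  0.6893551  -1.09633903] [ 0.05100041 -0.1369552   0.01918527] 7.225 [28.89721052 89.98869042 17.75633824]
```

View pics/s3.png

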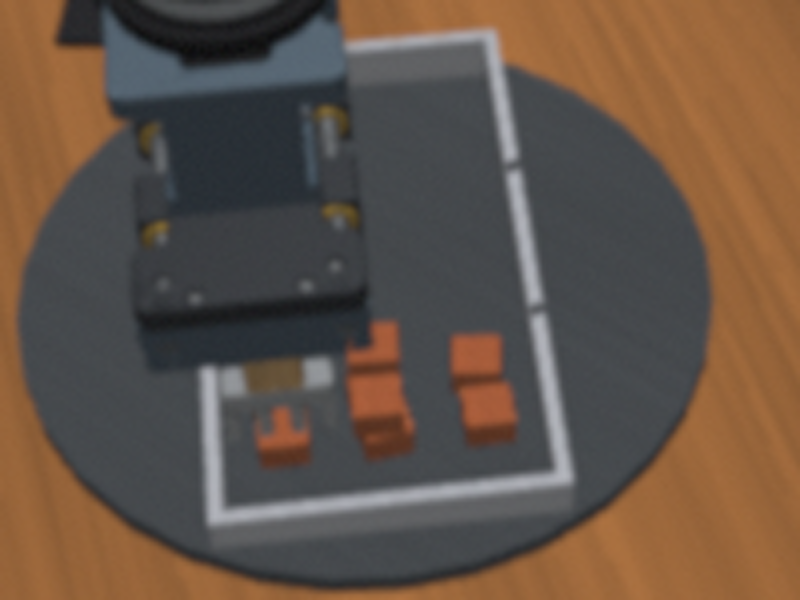

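View pics/w3.png

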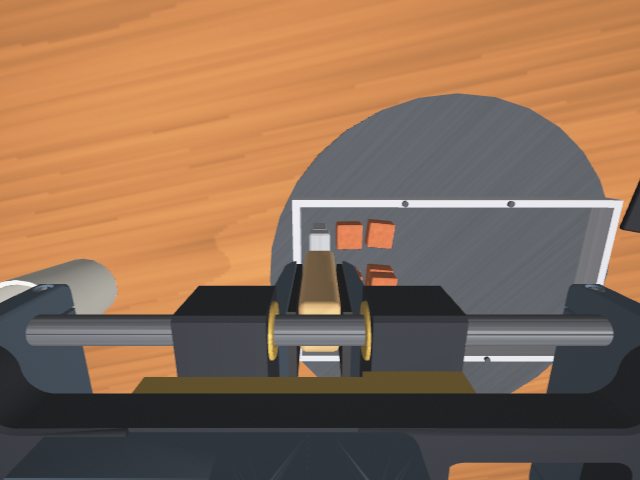

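```bash
python3 - <<'E'
import cv2
im=cv2.imread("pics/w3.png")
a=im[190:290,280:440]; cv2.imwrite("pics/w3a.png",cv2.resize(a,None,fx=5,fy=5,interpolation=cv2.INTER_CUBIC))
a=im[190:290,480:640]; cv2.imwrite("pics/w3b.png",cv2.resize(a,None,fx=5,fy=5,interpolation=cv2.INTER_CUBIC))
E
```

```text
(no output)
```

View pics/w3a.png

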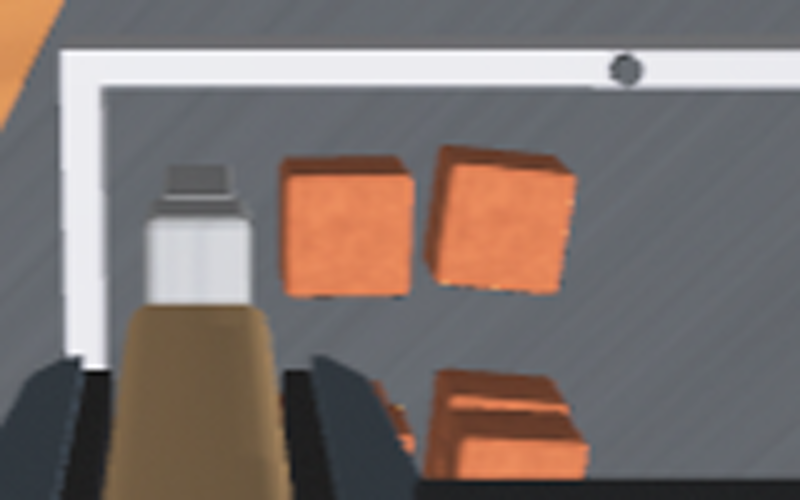

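View pics/w3b.png

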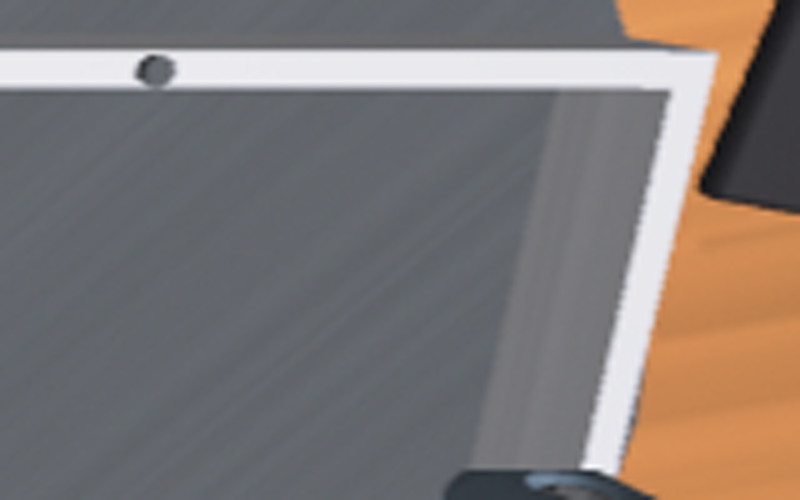

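```bash
python3 - <<'E'
from h import *
a=lambda u,v:(280+u/5,190+v/5); b=lambda u,v:(480+u/5,190+v/5)
P=[p2w("wrist",*a(60,50),38),p2w("wrist",*a(626,69),38),p2w("wrist",*b(155,71),38),p2w("wrist",*b(717,51),38)]
for p in P: print(p.round(1), w2t(p).round(1))
d=P[3]-P[0]; print(np.hypot(*d[:2]),np.degrees(np.arctan2(d[1],d[0])))
# blocks top at 32
for p in [(348,234),(505,228)]: print(w2t(p2w("wrist",*a(*p),32)).round(1))
# rake tip estimate: end of tines +x (z=70) pixel
print(w2t(p2w("wrist",*a(200,165),70)).round(1), w2t(p2w("wrist",*a(198,218),104)).round(1))
E
```

```text
[423.  -70.5  38. ] [ -77.1 -136.1]
[444.   20.1  38. ] [-74.  -43.1]
[461.2 105.4  38. ] [-73.7  44. ]
[475.7 196.   38. ] [-77.1 135.6]
271.69734796775214 78.81579188407771
[-44.4 -87.5]
[-45.5 -60.5]
[ -64.7 -113.2] [ -65.1 -113.6]
```

Emit:
{"api": "move_arm", "payload": {"moves": [[[1.5,0,0],0,-1],[[3,0,0],0,-1],[[4.2,0,0],0,-1],[[4.8,0,0],0,-1],[[5,0,0],0,-1],[[5,0,0],0,-1],[[5,0,0],0,-1]]}}

```text
time_s: 8.2
ee_pos: [462.9, -56.0, 170.6]
ee_rot: [-1.7, 89.9, -12.9]
force: [0.2, -0.5, -1.1]
gripper_width: 18.0
```

Emit:
{"api": "move_arm", "payload": {"moves": [[[0.1,0,0],0,-1],[[0.1,0,0],0,-1]]}}

```text
time_s: 8.45
ee_pos: [462.6, -56.0, 169.3]
ee_rot: [-24.6, 90.0, -35.8]
force: [-0.5, 0.2, -1.1]
gripper_width: 17.8
```

Emit:
{"api": "move_arm", "payload": {"moves": [[[0.1,0,0],0,-1],[[0.1,0,0],0,-1]]}}

```text
time_s: 8.7
ee_pos: [462.7, -56.0, 169.1]
ee_rot: [-10.7, 90.0, -21.9]
force: [-1.3, 0.1, 5.8]
gripper_width: 17.8
```

Emit:
{"api": "move_arm", "payload": {"moves": [[[-0.02,0.2,0],0,-1],[[-0.01,0.7,0],0,-1],[[0.0,1.2,0],0,-1],[[0.015,1.7,0],0,-1],[[0.02,2,0],0,-1],[[0.02,2,0],0,-1]]}}

```text
time_s: 9.45
ee_pos: [467.2, -36.7, 168.7]
ee_rot: [-29.9, 89.9, -41.1]
force: [-0.9, -2.8, 5.7]
gripper_width: 17.7
```

Emit:
{"api": "move_arm", "payload": {"moves": [[[-0.02,0.3,0],0,-1],[[-0.01,0.8,0],0,-1],[[0.005,1.4,0],0,-1],[[0.02,2,0],0,-1],[[0.03,2.6,0],0,-1],[[0.04,3,0],0,-1],[[0.04,3,0],0,-1]]}}

```text
time_s: 10.32
ee_pos: [472.8, -6.9, 168.2]
ee_rot: [-31.2, 89.9, -42.4]
force: [-0.6, -4.0, 6.5]
gripper_width: 17.8
```

Emit:
{"api": "move_arm", "payload": {"moves": [[[-0.01,0.3,0],0,-1],[[-0.02,0.8,0],0,-1],[[-0.02,1.4,0],0,-1],[[-0.015,2,0],0,-1],[[-0.01,2.6,0],0,-1],[[0,3,0],0,-1],[[0,3,0],0,-1]]}}

```text
time_s: 11.2
ee_pos: [478.2, 23.1, 167.7]
ee_rot: [123.0, 90.0, 111.8]
force: [-1.2, -1.7, 5.3]
gripper_width: 17.7
```

Emit:
{"api": "move_arm", "payload": {"moves": [[[0.0,0.3,0],0,-1],[[0.0,0.8,0],0,-1],[[0.005,1.4,0],0,-1],[[0.01,2,0],0,-1],[[0.02,2.6,0],0,-1],[[0.03,3,0],0,-1],[[0.03,3,0],0,-1]]}}

```text
time_s: 12.08
ee_pos: [484.0, 52.6, 167.2]
ee_rot: [103.6, 89.9, 92.4]
force: [-0.4, -0.5, 2.9]
gripper_width: 18.0
```

```bash
python3 - <<'E'
from h import *
s=status.state();print(s["ee_pos"],s["force"],s["time_s"],w2t(s["ee_pos"]))
crop("side","s4.png",170,190,200,150)
cv2.imwrite("pics/w4.png",viewer.grab_frame("wrist")[:,:,::-1])
E
```

```text
[484.0001398   52.60766437 167.2256764 ] [-0.41990305 -0.46421777  2.9412319 ] 12.075 [-41.11399093  -3.44366913]
```

View pics/w4.png

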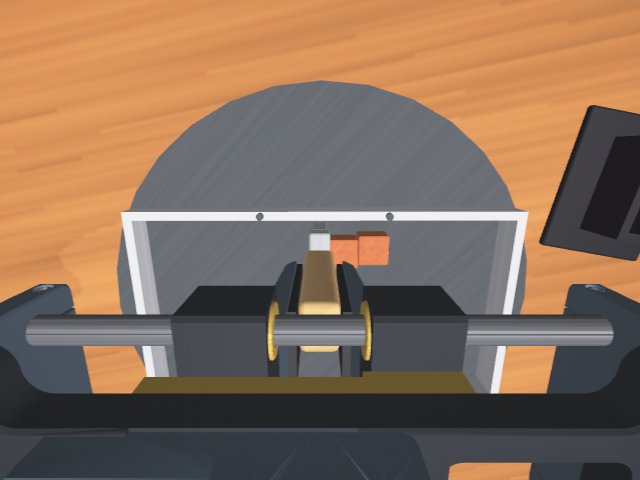

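View pics/s4.png

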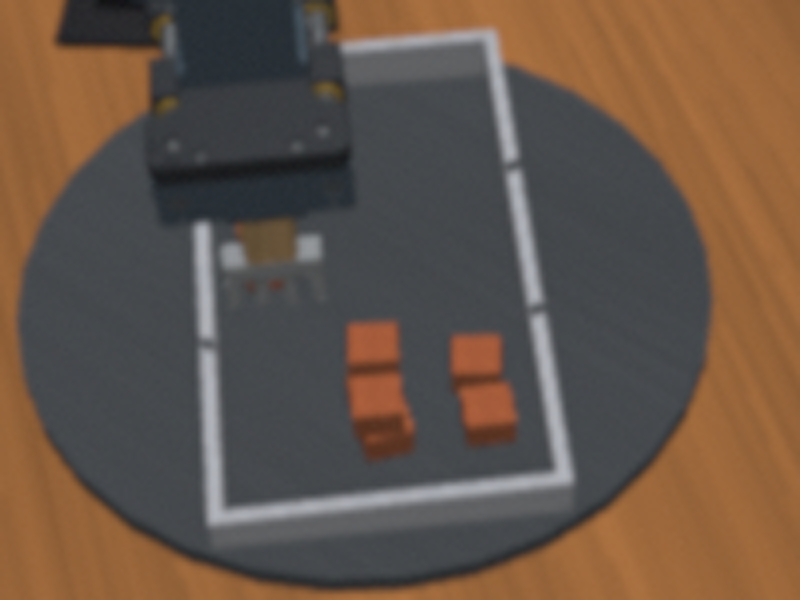

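Emit:
{"api": "move_arm", "payload": {"moves": [[[0.005,0.3,0],0,-1],[[0.015,0.8,0],0,-1],[[0.025,1.4,0],0,-1],[[0.035,2,0],0,-1],[[0.045,2.6,0],0,-1],[[0.05,3,0],0,-1],[[0.05,3,0],0,-1]]}}

```text
time_s: 13.05
ee_pos: [489.9, 82.1, 166.8]
ee_rot: [89.5, 89.9, 78.2]
force: [-0.3, 0.1, 0.8]
gripper_width: 17.7
```

Emit:
{"api": "move_arm", "payload": {"moves": [[[0.02,0.3,0],0,-1],[[0.04,0.8,0],0,-1],[[0.055,1.4,0],0,-1],[[0.065,2,0],0,-1],[[0.08,2.6,0],0,-1],[[0.09,3,0],0,-1],[[0.09,3,0],0,-1],[[0.09,3,0],0,-1]]}}

```text
time_s: 14.05
ee_pos: [495.9, 111.3, 166.1]
ee_rot: [50.5, 90.0, 39.2]
force: [-0.5, -2.6, 5.2]
gripper_width: 17.7
```

Emit:
{"api": "move_arm", "payload": {"moves": [[[0,0,0],0,-1],[[-1,0,0],0,-1],[[-3,0,0],0,-1],[[-5,0,0],0,-1],[[-6,0,0],0,-1],[[-6,0,0],0,-1]]}}

```text
time_s: 14.8
ee_pos: [495.9, 111.1, 226.4]
ee_rot: [41.3, 89.9, 30.1]
force: [-0.1, -0.2, -2.2]
gripper_width: 18.1
```

```bash
python3 - <<'E'
from h import *
a=np.radians(78.7814)
c=[462.583+170*np.cos(a),-55.975+170*np.sin(a),165.976+60,78.7814]; print(c)
s=status.state();print(s["ee_pos"],s["force"],s["time_s"],w2t(s["ee_pos"]))
t=t2w(42,-114,0); print(plan(c,[[t[0],t[1],c[2],c[3]]]))
cv2.imwrite("pics/w5.png",viewer.grab_frame("wrist")[:,:,::-1])
crop("side","s5.png",170,190,200,150)
E
```

```text
[np.float64(495.65697424372354), np.float64(110.77664835084994), 225.976, 78.7814]
[495.87368576 111.14769563 226.36007911] [-0.11468699 -0.21769985 -2.22339255] 14.8 [-40.8370598   56.28772683]
[([np.float64(0.0), np.float64(-16.99), np.float64(8.3)], np.float64(-0.0))]
```

View pics/w5.png

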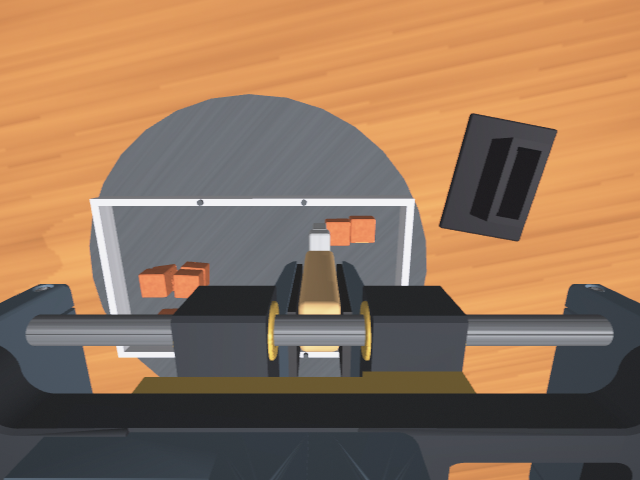

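View pics/s5.png

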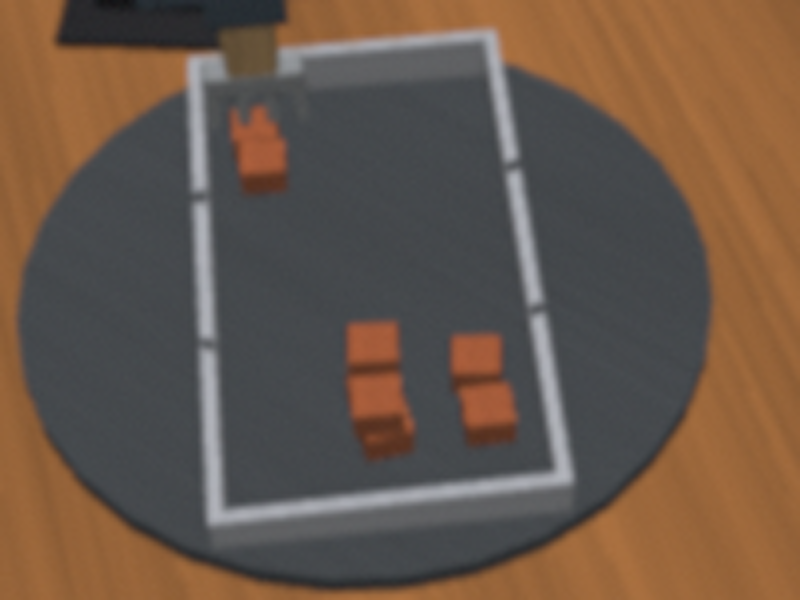

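Emit:
{"api": "move_arm", "payload": {"moves": [[[0,-2,1],0,-1],[[0,-6,3],0,-1],[[0,-10,5],0,-1],[[0,-14,7],0,-1],[[0,-16,8],0,-1],[[0,-17,8.3],0,-1],[[2,-17,8.3],0,-1],[[4,-17,8.3],0,-1],[[5,-17,8.3],0,-1],[[5.3,-17,8.3],0,-1],[[5.3,-17,8.3],0,-1]]}}

```text
time_s: 16.27
ee_pos: [544.2, -71.9, 173.2]
ee_rot: [2.4, 90.0, -8.8]
force: [0.7, -0.1, -1.6]
gripper_width: 18.1
```

```bash
python3 - <<'E'
from h import *
s=status.state();print(s["ee_pos"],s["force"],s["time_s"],w2t(s["ee_pos"]))
cv2.imwrite("pics/w6.png",viewer.grab_frame("wrist")[:,:,::-1])
crop("side","s6.png",170,190,200,150)
E
```

```text
[544.21032086 -71.90667974 173.21952519] [ 0.70815624 -0.1058544  -1.58316727] 16.275 [  42.13445943 -113.89177144]
```

View pics/w6.png

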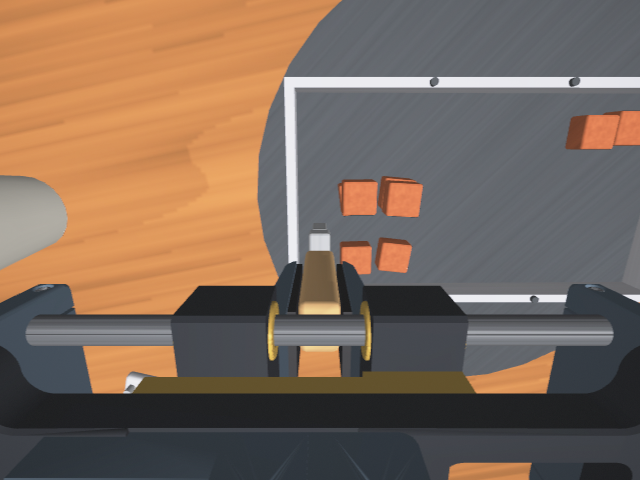

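View pics/s6.png

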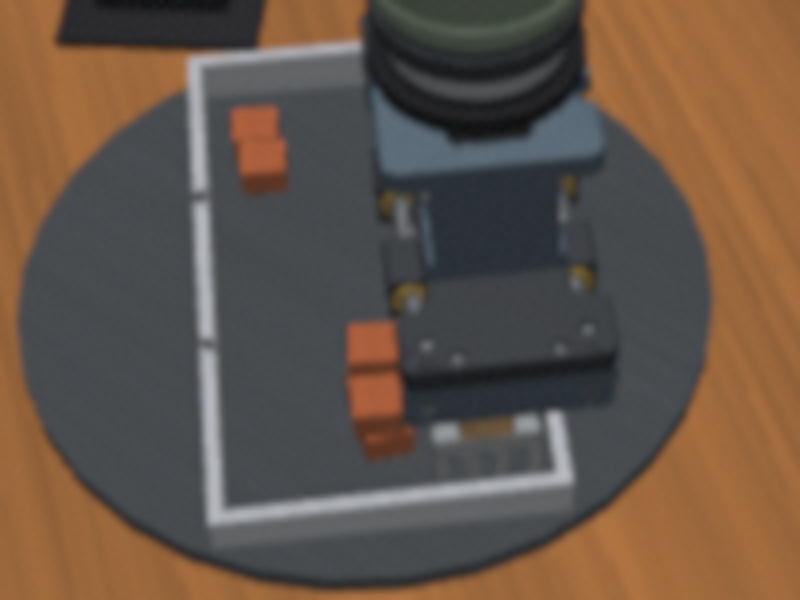

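Emit:
{"api": "move_arm", "payload": {"moves": [[[0.2,0,0],0,-1],[[0.2,0,0],0,-1]]}}

```text
time_s: 16.62
ee_pos: [544.0, -72.1, 171.1]
ee_rot: [-14.9, 90.0, -26.1]
force: [0.2, 0.2, -1.3]
gripper_width: 17.9
```

Emit:
{"api": "move_arm", "payload": {"moves": [[[0.1,0,0],0,-1],[[0.1,0,0],0,-1]]}}

```text
time_s: 16.88
ee_pos: [544.0, -72.1, 169.9]
ee_rot: [-157.9, 90.0, -169.1]
force: [-0.2, 0.3, -1.2]
gripper_width: 17.6
```

Emit:
{"api": "move_arm", "payload": {"moves": [[[0.06,0,0],0,-1],[[0.06,0,0],0,-1]]}}

```text
time_s: 17.12
ee_pos: [544.0, -72.2, 169.3]
ee_rot: [-124.3, 90.0, -135.5]
force: [0.6, -0.1, -1.3]
gripper_width: 17.6
```

Emit:
{"api": "move_arm", "payload": {"moves": [[[0.05,0,0],0,-1],[[0.05,0,0],0,-1]]}}

```text
time_s: 17.38
ee_pos: [544.0, -72.1, 168.8]
ee_rot: [-140.8, 90.0, -152.0]
force: [0.0, -1.0, -0.7]
gripper_width: 17.7
```

Emit:
{"api": "move_arm", "payload": {"moves": [[[0.04,0,0],0,-1],[[0.04,0,0],0,-1]]}}

```text
time_s: 17.62
ee_pos: [544.0, -72.1, 168.4]
ee_rot: [-113.4, 90.0, -124.7]
force: [0.4, 0.1, -1.6]
gripper_width: 17.9
```

Emit:
{"api": "move_arm", "payload": {"moves": [[[0.04,0,0],0,-1],[[0.04,0,0],0,-1]]}}

```text
time_s: 17.88
ee_pos: [544.0, -72.1, 168.0]
ee_rot: [-132.9, 90.0, -144.1]
force: [-1.0, -0.7, -1.0]
gripper_width: 17.8
```

Emit:
{"api": "move_arm", "payload": {"moves": [[[0.04,0,0],0,-1],[[0.04,0,0],0,-1]]}}

```text
time_s: 18.12
ee_pos: [544.0, -72.1, 167.8]
ee_rot: [-16.6, 90.0, -27.8]
force: [-0.4, -0.6, 0.8]
gripper_width: 18.1
```

Emit:
{"api": "move_arm", "payload": {"moves": [[[0.01,0.3,0],0,-1],[[0.02,0.8,0],0,-1],[[0.03,1.4,0],0,-1],[[0.04,2,0],0,-1],[[0.05,2.6,0],0,-1],[[0.055,3,0],0,-1],[[0.055,3,0],0,-1]]}}

```text
time_s: 19.0
ee_pos: [550.0, -42.2, 167.2]
ee_rot: [63.4, 90.0, 52.2]
force: [0.0, -0.5, 2.2]
gripper_width: 18.0
```

Emit:
{"api": "move_arm", "payload": {"moves": [[[0.005,0.3,0],0,-1],[[0.015,0.8,0],0,-1],[[0.025,1.4,0],0,-1],[[0.035,2,0],0,-1],[[0.04,2.6,0],0,-1],[[0.05,3,0],0,-1],[[0.05,3,0],0,-1]]}}

```text
time_s: 19.88
ee_pos: [555.8, -12.7, 166.7]
ee_rot: [75.6, 90.0, 64.4]
force: [-1.0, -1.8, 5.4]
gripper_width: 17.9
```

Emit:
{"api": "move_arm", "payload": {"moves": [[[-0.01,0.3,0],0,-1],[[-0.01,0.8,0],0,-1],[[0.0,1.4,0],0,-1],[[0.01,2,0],0,-1],[[0.02,2.6,0],0,-1],[[0.03,3.2,0],0,-1],[[0.04,3.8,0],0,-1],[[0.05,4,0],0,-1],[[0.05,4,0],0,-1]]}}

```text
time_s: 21.0
ee_pos: [563.5, 26.4, 166.0]
ee_rot: [99.2, 90.0, 88.0]
force: [-0.6, -0.8, 1.7]
gripper_width: 17.7
```

Emit:
{"api": "move_arm", "payload": {"moves": [[[-1,0,0],0,-1],[[-3,0,0],0,-1],[[-5.5,0,0],0,-1],[[-6.5,-1,-0.5],0,-1],[[-6.5,-4,-2],0,-1],[[-6.5,-7,-3.5],0,-1],[[-6.5,-9,-4.4],0,-1],[[-6.5,-10,-4.4],0,-1],[[-6.5,-10,-4.4],0,-1],[[-5,-10,-4.4],0,-1],[[-3.5,-10,-4.4],0,-1],[[-2.5,-10,-4.4],0,-1],[[-2.4,-10,-4.4],0,-1],[[-2.4,-10,-4.4],0,-1]]}}

```text
time_s: 22.75
ee_pos: [501.1, -63.5, 190.1]
ee_rot: [-16.9, 90.0, -28.1]
force: [0.2, -0.4, -1.0]
gripper_width: 17.8
```

```bash
python3 - <<'E'
from h import *
s=status.state();print(s["ee_pos"],s["force"],s["time_s"],w2t(s["ee_pos"]))
cv2.imwrite("pics/w7.png",viewer.grab_frame("wrist")[:,:,::-1])
crop("scene","s7.png",230,140,200,150)
E
```

```text
[501.06241457 -63.47415634 190.08305734] [ 0.23739821 -0.37456484 -1.02400664] 22.75 [  -1.8295874  -114.00064973]
```

View pics/w7.png

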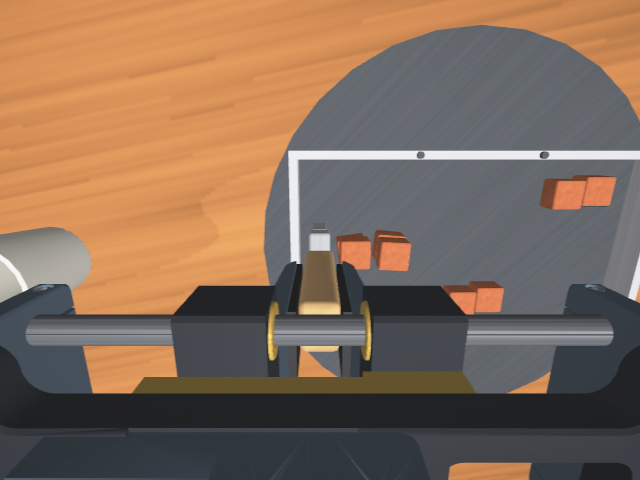

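View pics/s7.png

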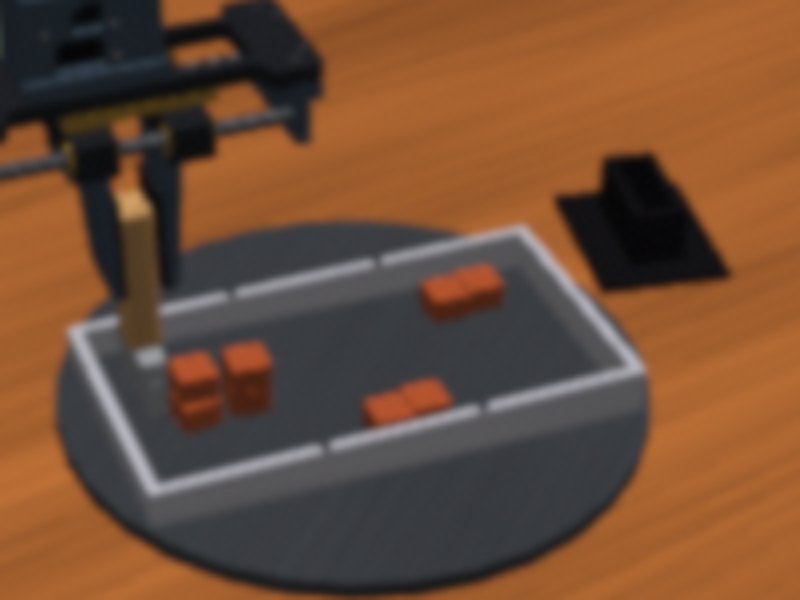

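Emit:
{"api": "move_arm", "payload": {"moves": [[[0,0.7,0],0,-1],[[0,1.2,0],0,-1],[[0,1.6,0],0,-1],[[0,2,0],0,-1],[[0,2.4,0],0,-1],[[0,2.8,0],0,-1],[[0,3.2,0],0,-1],[[0,3.6,0],0,-1],[[0,4,0],0,-1],[[0,4,0],0,-1]]}}

```text
time_s: 24.1
ee_pos: [508.7, -24.1, 190.1]
ee_rot: [-1.4, 90.0, -12.6]
force: [-0.0, 0.2, -0.9]
gripper_width: 17.6
```

```bash
python3 - <<'E'
from h import *
s=status.state();print(s["ee_pos"],s["force"],s["time_s"],w2t(s["ee_pos"]))
crop("scene","s8.png",230,140,200,150)
E
```

```text
[508.70651114 -24.06109368 190.0953945 ] [-0.01190092  0.18292079 -0.90137031] 24.1 [ -1.98644211 -73.85345659]
```

View pics/s8.png

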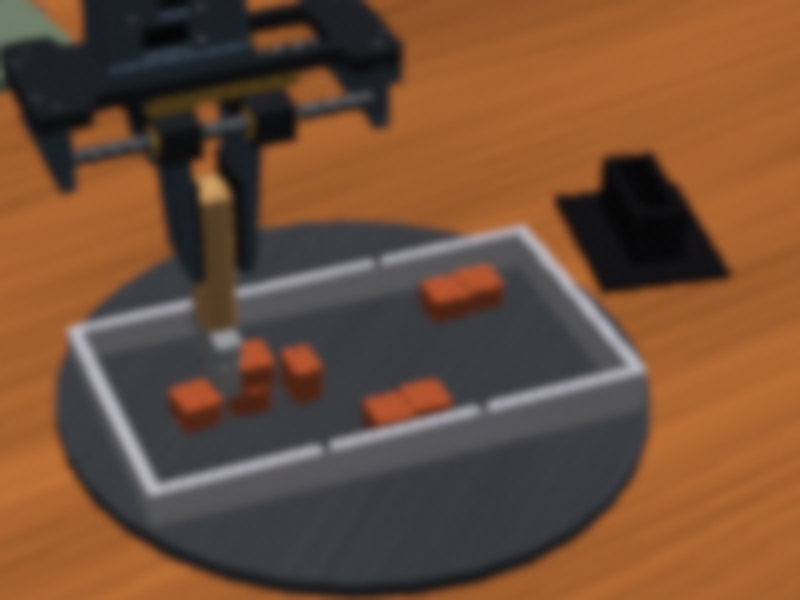

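Emit:
{"api": "move_arm", "payload": {"moves": [[[0,0.4,0],0,-1],[[0,0.8,0],0,-1],[[0,1.2,0],0,-1],[[0,1.6,0],0,-1],[[0,2.0,0],0,-1],[[0,2.4,0],0,-1],[[0,2.8,0],0,-1],[[0,3.2,0],0,-1],[[0,3.5,0],0,-1],[[0,3.5,0],0,-1]]}}

```text
time_s: 25.4
ee_pos: [515.5, 10.2, 190.1]
ee_rot: [-36.2, 90.0, -47.4]
force: [1.3, -0.8, -1.4]
gripper_width: 17.7
```

```bash
python3 - <<'E'
from h import *
s=status.state();print(s["ee_pos"],s["force"],s["time_s"],w2t(s["ee_pos"]))
crop("scene","s9.png",230,140,200,150)
crop("side","s9b.png",170,190,200,150)
E
```

```text
[515.49230263  10.17910824 190.10682262] [ 1.27416605 -0.7770689  -1.42070678] 25.4 [ -1.98050837 -38.94732019]
```

View pics/s9.png

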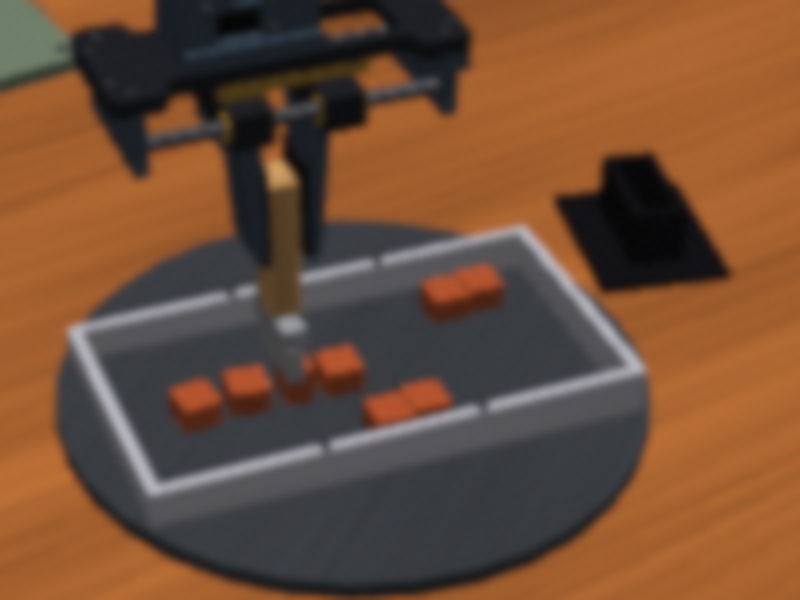

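View pics/s9b.png

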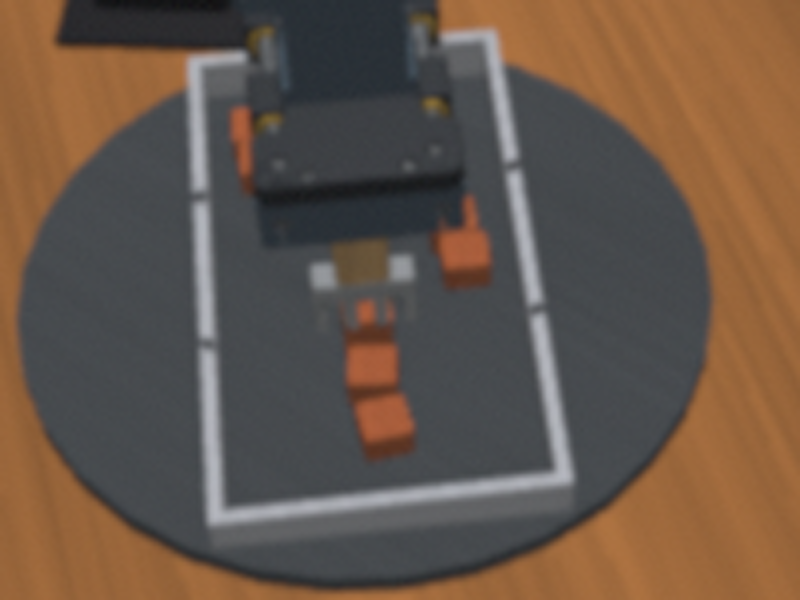

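Emit:
{"api": "move_arm", "payload": {"moves": [[[-1,0,0],0,-1],[[-3,0,0],0,-1],[[-6,0,0],0,-1],[[-7,4,0],0,-1],[[-7,9,-1],0,-1],[[-7,13,-2],0,-1],[[-7,14,-2],0,-1]]}}

```text
time_s: 26.38
ee_pos: [522.9, 153.1, 260.8]
ee_rot: [34.4, 89.9, 23.3]
force: [-0.1, -0.7, -1.2]
gripper_width: 17.8
```

```bash
python3 - <<'E'
from h import *
s=status.state();print(s["ee_pos"],s["force"],s["time_s"],w2t(s["ee_pos"]))
crop("scene","s10.png",230,140,200,150)
crop("side","s10b.png",170,190,200,150)
cv2.imwrite("pics/w10.png",viewer.grab_frame("wrist")[:,:,::-1])
E
```

```text
[522.89355764 153.12642867 260.76683105] [-0.10279992 -0.70137859 -1.20854595] 26.375 [-22.48548916 102.7151687 ]
```

View pics/s10.png

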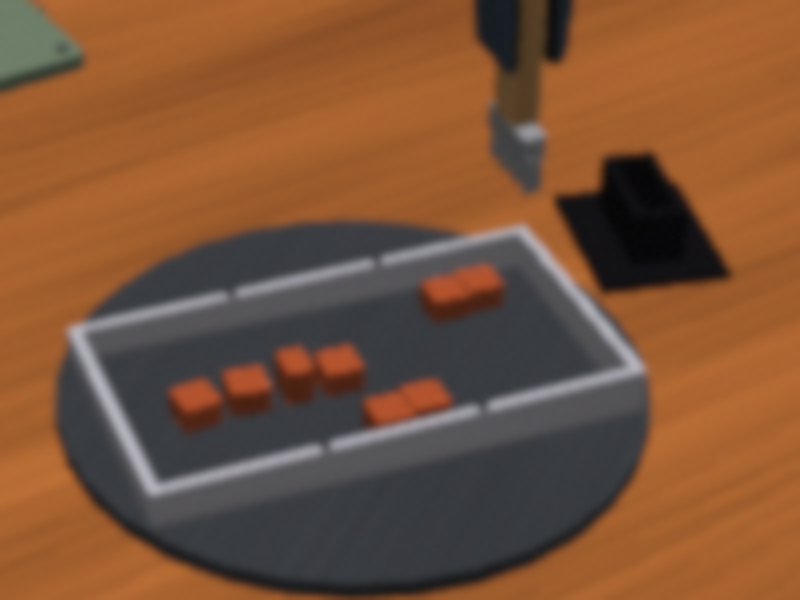

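View pics/s10b.png

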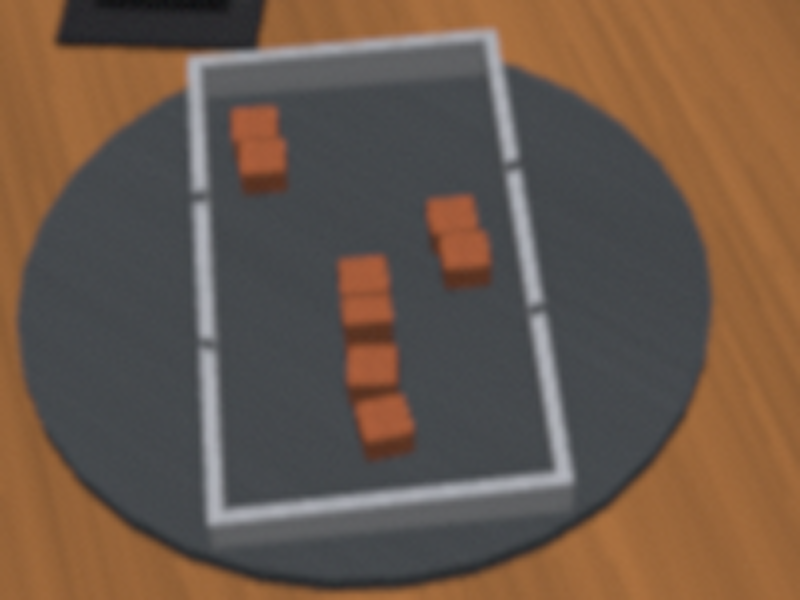

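View pics/w10.png

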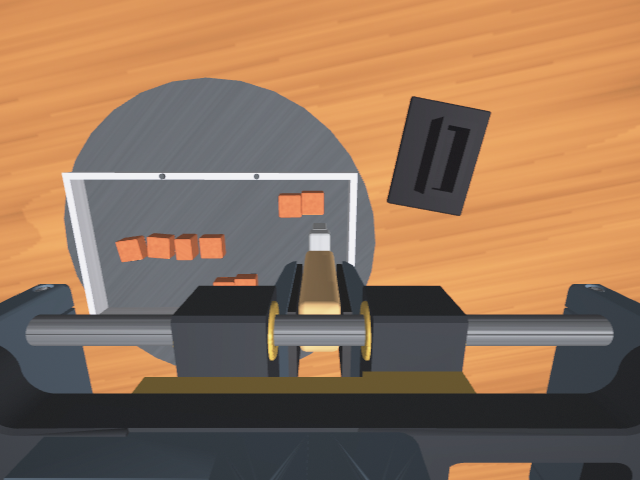

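```bash
python3 - <<'E'
from h import *
S=lambda u,v:(170+u/4,190+v/4)
for p,z in [((255,121),31),((262,157),31),((452,213),32),((465,248),32),((363,271),33),((367,308),39),((371,365),33),((385,417),34)]: print(w2t(p2w("side",*S(*p),z)).round(1))
E
python3 -c "
import cv2
a=cv2.imread('pics/w10.png')[90:225,375:505];cv2.imwrite('pics/w10a.png',cv2.resize(a,None,fx=4,fy=4,interpolation=cv2.INTER_CUBIC))"
```

```text
[-46.5  95. ]
[-44.4  71.1]
[41.2 23.3]
[44.8  1.5]
[-2.7 -6.7]
[ -2.7 -33. ]
[ -3.6 -60.2]
[ -0.  -89.5]
```

View pics/w10a.png

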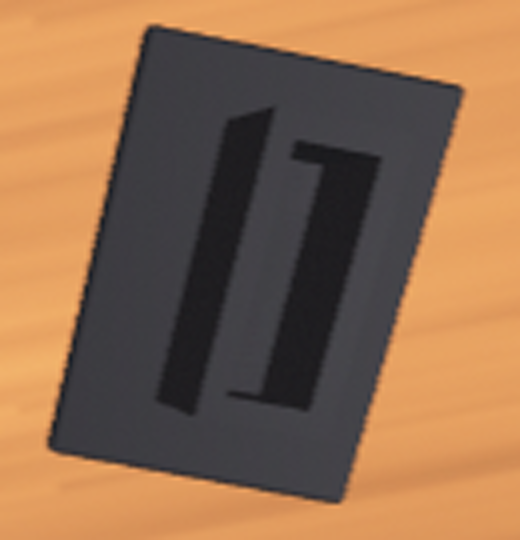

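```bash
python3 - <<'E'
from h import *
W=lambda u,v:(375+u/4,90+v/4)
P=np.array([p2w("wrist",*W(*p),1.5) for p in [(148,26),(463,90),(340,502),(50,449)]])
print(P.mean(0).round(1)); d=(P[0]+P[1]-P[2]-P[3]);e=P[1]+P[2]-P[0]-P[3]
print(np.degrees(np.arctan2(d[1],d[0])),np.degrees(np.arctan2(e[1],e[0])),np.hypot(*d[:2])/2,np.hypot(*e[:2])/2)
# cmd
a=rot(78.7814)
c=[495.65697,110.77665,225.976,78.7814]
c=after(c,[5.3,-17,8.3],0)
c=after(c,[.53,0,0],0)  # 0.2+.1+.06+.05+.04*3
c=after(c,[.055+.05+.05,10,0],0); c=after(c,[-2.4,-10,-4.4],0); c=after(c,[0,7.5,0],0); c=after(c,[-7,14,-2],0); print(c)
print(status.state()["ee_pos"])
print(plan(c,[[480.452,279.292,246.276,68.239],[480.452,279.292,156.276,68.239]]))
E
```

```text
[480.4 280.8   1.5]
158.63881562249776 68.40996066895777 104.18992834455963 79.19391635393157
[np.float64(523.048), np.float64(151.22), np.float64(260.126), np.float64(78.7814)]
[523.16029946 150.85530011 260.33071907]
[([np.float64(1.38), np.float64(11.73), np.float64(-6.67)], np.float64(0.184)), ([np.float64(10.38), np.float64(11.73), np.float64(-6.67)], np.float64(0.184))]
```

Emit:
{"api": "move_arm", "payload": {"moves": [[[0.3,3,-2],0.05,-1],[[0.7,7,-4],0.1,-1],[[1.2,10,-6],0.15,-1],[[1.38,11.4,-6.5],0.184,-1],[[1.38,11.73,-6.67],0.184,-1],[[1.38,11.73,-6.67],0.184,-1],[[4.4,11.73,-6.67],0.184,-1],[[5.4,11.73,-6.67],0.184,-1],[[5.4,11.73,-6.67],0.184,-1],[[5.4,11.73,-6.67],0.184,-1]]}}

```text
time_s: 27.78
ee_pos: [481.1, 279.2, 207.0]
ee_rot: [44.5, 89.9, 22.7]
force: [0.2, 0.2, -0.9]
gripper_width: 17.7
```

```bash
python3 - <<'E'
from h import *
s=status.state();print(s["ee_pos"],s["force"],s["time_s"],s["ee_rot"])
crop("scene","s11.png",310,100,160,120)
crop("side","s11b.png",140,110,160,120)
E
```

```text
[481.05956212 279.20819929 206.96834791] [ 0.20971558  0.16510478 -0.91689913] 27.775 [44.46721333 89.90675183 22.68615735]
```

View pics/s11.png

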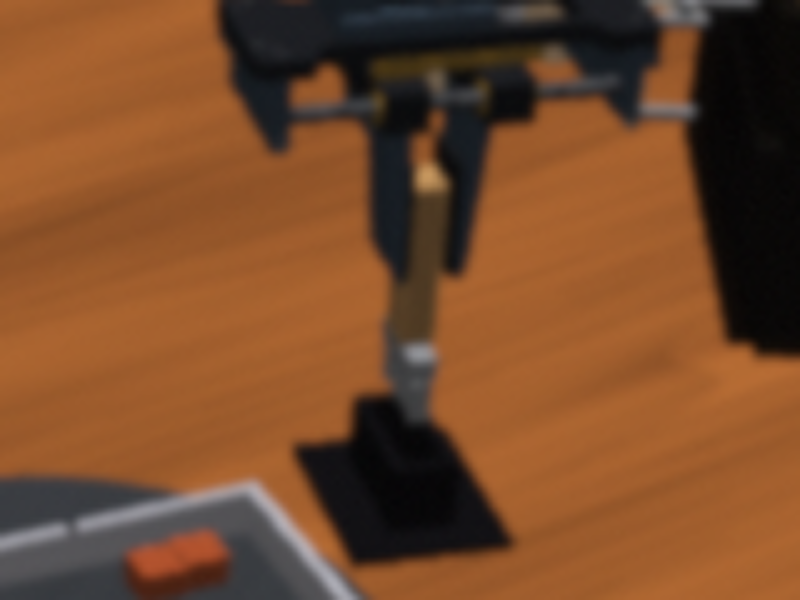

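View pics/s11b.png

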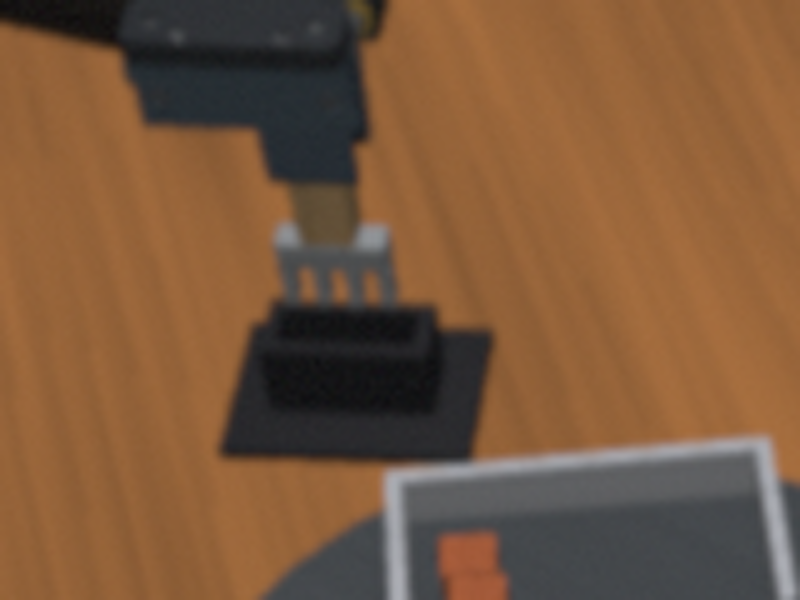

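Emit:
{"api": "move_arm", "payload": {"moves": [[[1,0,0],0,-1],[[2,0,0],0,-1],[[2.7,0,0],0,-1],[[3,0,0],0,-1]]}}

```text
time_s: 28.38
ee_pos: [480.2, 279.1, 175.2]
ee_rot: [-124.9, 89.9, -146.6]
force: [-0.2, -0.1, -1.5]
gripper_width: 17.9
```

Emit:
{"api": "move_arm", "payload": {"moves": [[[0.8,0,0],0,-1],[[1.4,0,0],0,-1],[[1.8,0,0],0,-1],[[1.9,0,0],0,-1],[[1.9,0,0],0,-1]]}}

```text
time_s: 29.0
ee_pos: [480.5, 279.3, 157.1]
ee_rot: [27.4, 90.0, 5.6]
force: [-0.1, 0.1, -2.4]
gripper_width: 18.0
```

Emit:
{"api": "move_arm", "payload": {"moves": [[[0.06,0,0],0,-1],[[0.06,0,0],0,-1],[[0.06,0,0],0,-0.5],[[0.06,0,0],0,-0.3],[[0.06,0,0],0,0],[[0.06,0,0],0,0.5],[[0.06,0,0],0,0.5],[[0.06,0,0],0,0.5],[[0.06,0,0],0,0.5],[[0.06,0,0],0,0.5]]}}

```text
time_s: 30.25
ee_pos: [480.4, 279.2, 156.5]
ee_rot: [-58.4, 90.0, -80.1]
force: [-0.1, 0.3, -0.1]
gripper_width: 68.4
```

Emit:
{"api": "move_arm", "payload": {"moves": [[[-1,0,0],0,0.5],[[-3,0,0],0,0.5],[[-6,0,0],0,0.5],[[-10,0,0],0,0.5],[[-14,0,0],0,0.5],[[-16,0,0],0,0.5],[[-16,0,0],0,0.5],[[-16,0,0],0,0.5]]}}

```text
time_s: 31.25
ee_pos: [480.0, 279.0, 315.6]
ee_rot: [-126.3, 89.9, -148.0]
force: [0.1, -0.2, -0.4]
gripper_width: 68.8
```

```bash
python3 - <<'E'
from h import *
s=status.state();print(s["ee_pos"],s["force"],s["time_s"],s["gripper_width"])
crop("scene","s12.png",230,140,200,150)
im=viewer.grab_frame("side"); cv2.imwrite("pics/s12f.png",im[:,:,::-1])
cv2.imwrite("pics/s12b.png",cv2.resize(im[130:330,170:370,::-1],None,fx=3,fy=3,interpolation=cv2.INTER_CUBIC))
cv2.imwrite("pics/w12.png",viewer.grab_frame("wrist")[:,:,::-1])
E
```

```text
[479.97785746 279.01542322 315.61221079] [ 0.11887364 -0.19545167 -0.41806624] 31.25 68.82023147539493
```

View pics/s12.png

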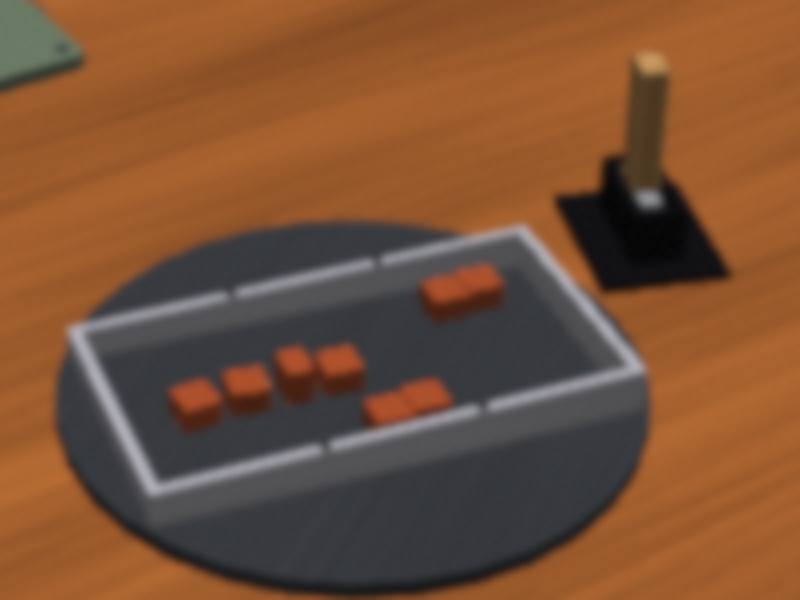

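View pics/s12b.png

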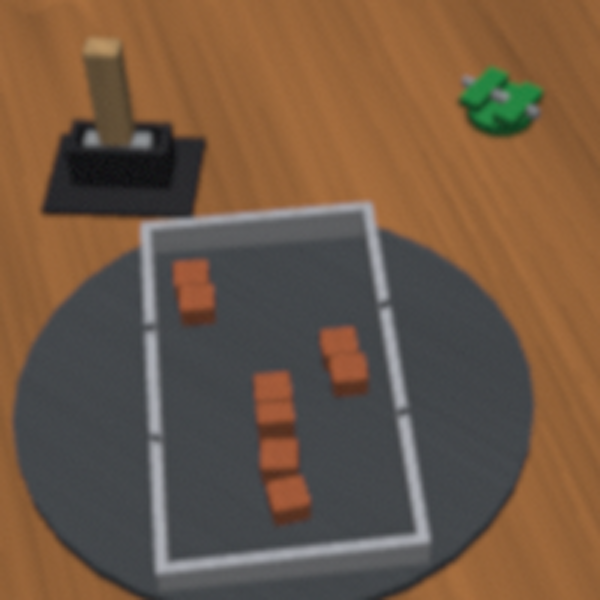

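View pics/s12f.png

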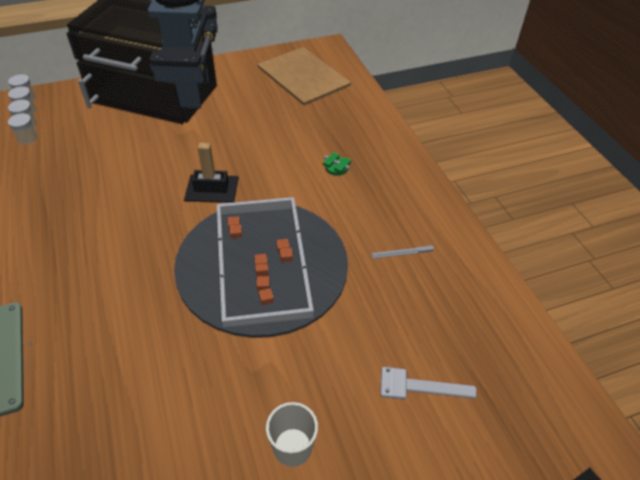

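```bash
python3 -c "
from workcell import env; print(env.job_done())"
```

```text
the job is handed in; nothing more can be done
None
```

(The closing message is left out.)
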